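Pack the check sources and clip the storage tin shut

TASK

Put away the check-source discs: move every disc still outside the round tin into it, knob up and flat on the floor round the one already there (a full set fits only as six round one in the middle). Then put the lid on, fully seated with its four red clips over the tin's catches, and flip all four clips down against the tin's side. Leave the other things on the bench where they are.

Things in the scene. Friction and masses are not known exactly. Their poses are not given: they have to be found in the camera images.
- tin: open round aluminium tin, fixed to the bench: 180 mm outer diameter, 174 mm inside, 62 mm high, floor 4 mm thick; origin: centre of its underside, z up. Four dark catches on its outer wall, on its +x, +y, -x and -y sides. Seven discs fit inside only as six in a ring round one in the middle, 57 mm from centre to centre
- lid: loose blue lid, 0.5 kg; origin: underside centre. Plug 166 mm across, 6 mm deep, drops into the tin; flange 188 mm across at 6 to 13 mm height lands on the rim (origin then 56 mm above the tin's); black grip bar 80 mm along x, 18 along y, height 13 to 47. Clips hinge on its +x, +y, -x, -y edges, 96 mm from the centre, 10 mm above the origin, to go over the catches in any quarter turn
- source1: yellow check-source disc, 54 mm across and 13 mm thick (bevelled rim) with a black upright grip knob 16 mm in diameter from 13 to 48 mm height in its middle; 120 g, heavy base; origin: centre of the underside, z up through the knob. It starts in the middle of the tin.
- source2: yellow check-source disc, 54 mm across and 13 mm thick (bevelled rim) with a black upright grip knob 16 mm in diameter from 13 to 48 mm height in its middle; 120 g, heavy base; origin: centre of the underside, z up through the knob. It starts on the cork mat (3 mm thick) if present; four to six of source2 to source7 are present.
- source3: yellow check-source disc, 54 mm across and 13 mm thick (bevelled rim) with a black upright grip knob 16 mm in diameter from 13 to 48 mm height in its middle; 120 g, heavy base; origin: centre of the underside, z up through the knob. It starts on the cork mat (3 mm thick) if present; four to six of source2 to source7 are present.
- source4: yellow check-source disc, 54 mm across and 13 mm thick (bevelled rim) with a black upright grip knob 16 mm in diameter from 13 to 48 mm height in its middle; 120 g, heavy base; origin: centre of the underside, z up through the knob. It starts on the cork mat (3 mm thick) if present; four to six of source2 to source7 are present.
- source5: yellow check-source disc, 54 mm across and 13 mm thick (bevelled rim) with a black upright grip knob 16 mm in diameter from 13 to 48 mm height in its middle; 120 g, heavy base; origin: centre of the underside, z up through the knob. It starts on the cork mat (3 mm thick) if present; four to six of source2 to source7 are present.
- source6: yellow check-source disc, 54 mm across and 13 mm thick (bevelled rim) with a black upright grip knob 16 mm in diameter from 13 to 48 mm height in its middle; 120 g, heavy base; origin: centre of the underside, z up through the knob. It starts on the cork mat (3 mm thick) if present; four to six of source2 to source7 are present.
- source7: yellow check-source disc, 54 mm across and 13 mm thick (bevelled rim) with a black upright grip knob 16 mm in diameter from 13 to 48 mm height in its middle; 120 g, heavy base; origin: centre of the underside, z up through the knob. It starts on the cork mat (3 mm thick) if present; four to six of source2 to source7 are present.
- clip1 (a joint): red clip on the lid's +x edge: a flap 40 mm wide, 42 mm long, 4 mm thick with a 5 mm lip at its free end on the side that faces out when closed. 0 = hanging straight down against the tin's side (closed, end stop), 1.57 = sticking straight out, about 2.2 = raised outward and up as at the start. A stiff friction hinge (about 0.04 N m) that stays where it is left
- clip1_tab (a point): point on the outer face of clip1, in the middle of its width, 32 mm from the hinge axis: where to push it down
- clip2 (a joint): red clip on the lid's +y edge: a flap 40 mm wide, 42 mm long, 4 mm thick with a 5 mm lip at its free end on the side that faces out when closed. 0 = hanging straight down against the tin's side (closed, end stop), 1.57 = sticking straight out, about 2.2 = raised outward and up as at the start. A stiff friction hinge (about 0.04 N m) that stays where it is left
- clip2_tab (a point): point on the outer face of clip2, in the middle of its width, 32 mm from the hinge axis: where to push it down
- clip3 (a joint): red clip on the lid's -x edge: a flap 40 mm wide, 42 mm long, 4 mm thick with a 5 mm lip at its free end on the side that faces out when closed. 0 = hanging straight down against the tin's side (closed, end stop), 1.57 = sticking straight out, about 2.2 = raised outward and up as at the start. A stiff friction hinge (about 0.04 N m) that stays where it is left
- clip3_tab (a point): point on the outer face of clip3, in the middle of its width, 32 mm from the hinge axis: where to push it down
- clip4 (a joint): red clip on the lid's -y edge: a flap 40 mm wide, 42 mm long, 4 mm thick with a 5 mm lip at its free end on the side that faces out when closed. 0 = hanging straight down against the tin's side (closed, end stop), 1.57 = sticking straight out, about 2.2 = raised outward and up as at the start. A stiff friction hinge (about 0.04 N m) that stays where it is left
- clip4_tab (a point): point on the outer face of clip4, in the middle of its width, 32 mm from the hinge axis: where to push it down
- probe: bystander, leave alone: grey round detector 68 mm across, 22 mm high, with a brown handle 110 mm long along its y; origin under the round head
- calculator: bystander, leave alone: black pocket calculator 130 x 75 x 14 mm; origin under its centre
- brass_ring: bystander, leave alone: brass ring, 44 mm outer diameter, 18 mm high; origin under its centre
- tape_roll: bystander, leave alone: pale tape roll, 70 mm diameter, 22 mm high; origin under its centre
- screwdriver: bystander, leave alone: screwdriver lying along its x
- jar: bystander, leave alone: small jar 44 mm in diameter, 60 mm high; origin under its centre

How it is judged:
By the outcome, as a careful person would: the job done as asked, in the order asked, and still so for the second after the job is handed in, with the robot touching nothing.
Of source2, source3, source4, source5, source6, source7 only 4 to 6 are there at a start; the rules pass over those that are not, and their reading is None.
At some moment in a run one of source2, source3, source4, source5, source6, source7 may be knocked a few centimetres aside while the robot is not near it.
Once in a run the grip may slacken for a moment while it holds something.
It also fails if it takes over 210 s, if anything falls off the work surface, if the arm or the gripper's body presses on something with over 40 N, if the wrist force passes 120 N, or if a joint passes its speed limit or range.

ROBOT

A 6-joint arm with a two-finger parallel gripper is mounted at the origin on the work surface. World frame = base frame: x ahead of the robot, y to its left, z up, the work surface at z = 0. Lengths are in m, angles in rad, forces in N, time in s.
With the tool pointing down it reaches from about 0.35 to 0.775 m from the base axis. Payload 7.3 kg.
Tool frame: the origin (TCP) lies at the centre of the arm's flange, where the gripper is bolted on; the fingertips stand 178 mm ahead of it and the grasp point (between the pads) lies 159 mm ahead of it; z points along the fingers, y is the line along which they close (so a half turn about z gives the same grasp; the last joint's range is limited). The gripper opens to 92 mm and grips with 3 to 60 N. Pads are 19 mm wide; open, the fingers measure 130 mm over their backs; the gripper's body (75 mm by 190 mm) begins 47 mm behind the grasp point.
Start: joints at [-1.258, 0.342, 1.524, -0, 1.275, -0.146], TCP at [0.233, -0.471, 0.405] pointing down, gripper open.
Joint ranges: [-2.53, 2.53], [-0.77, 2.02], [0.04, 2.7], [-1, 4.14], [0.28, 2.66], [-3.11, 3.11]. Speed limits (rad/s): [2.57, 2.57, 3.14, 3.14, 3.14, 3.14].

INTERFACE

Orientations are given as [roll, pitch, yaw] about the fixed x, y, z axes, in that order (R = Rz(yaw) Ry(pitch) Rx(roll)).
In Python, from cell import robot gives the robot as it stands.
- The arm moves only by the shell command python3 drive.py 'ROWS' [OPENING] [FORCE]. ROWS is a JSON list of rows, 1 to 8 of them, each of 6 numbers: dx, dy, dz in m, then a rotation vector rx, ry, rz in rad; each row shifts and turns the commanded pose from where the row before left it, along the tool's axes as they then stand; what a row does not reach is not made up. A row lasts 1/12 s, in which the tool goes at most 0.0417 m and 0.125 rad, less where a joint would pass 70% of its speed; a pose out of reach is approached as far as the arm can. OPENING is the finger opening in m, set as the command begins (- or left out keeps the last). The fingers move at their own pace and stop on an object; FORCE is the grip in N (left out, the last holds). Time passes only in rows, so rows that do not move let the fingers close. It prints the time, the measured TCP pose, the force, the opening and the grip force at its end.
- robot.observe(): the state, without advancing time (a new reading comes with each control period).
- robot.read_camera(name): name is "side" or "top" or "wrist"; returns a dict with "image" (400x640x3 uint8, red, green, blue), "fx", "fy", "cx", "cy" (pixels), "pose" (4x4, takes a point from camera to world coordinates). Camera axes: x right, y down, z forward; pixel columns grow to the right and rows downward; lengths in m; the calibration is good to about 2 mm. A picture is of the moment at which its call begins. There is no depth.
- robot.hand_in(): hands the job in; it is judged then, once.
The state is a dict: "time": time; "qpos": joint angles; "qvel": joint speeds; "joint_efforts": joint torques, N m; "tool_pos": TCP position; "tool_rot": TCP orientation; "contact_force": force on the tool from outside, world axes, zero at the start; "torque": the same for the moment, N m; "opening": finger opening in m; "grip_force": force on a finger pad.
Only numpy, scipy, OpenCV 4.12 (cv2) and the standard library are available. Lean on these libraries where they do the work, as an engineer would, in place of code of your own. Each camera call takes 0.05 s, during which the arm holds its last target. There are 200 camera calls.

## Working session

There is one attempt and no reset: what is moved stays moved. The work goes in short steps, Python scripts to look and compute and a shell command to move; the robot and the scene stay as the last step left them, time stands still between calls to the robot, and variables do not carry over. Pictures are saved under pics/ and viewed, at most 14 in all, crops included, and the job is handed in when it is done.

```bash
ls; mkdir -p pics; python3 - <<'E'
from cell import robot
import cv2
for n in ["top","side"]:
    c=robot.read_camera(n); cv2.imwrite(f"pics/{n}0.png",c["image"][:,:,::-1]); print(n,c["fx"],c["cx"],c["cy"],c["pose"].round(3).tolist() if hasattr(c["pose"],'round') else c["pose"])
    import pickle; pickle.dump(c,open(f"pics/{n}0.pkl","wb"))
print(robot.observe())
E
```

```text
cell.py
drive.py
pics
top 394.8246188884905 322.89249130042356 200.68608887313061 [[0.001, -0.99, 0.139, 0.423], [-1.0, -0.001, -0.001, 0.005], [0.001, -0.139, -0.99, 1.167], [0.0, 0.0, 0.0, 1.0]]
side 501.3834508144141 325.36033191238613 199.97920037552876 [[-0.925, -0.213, 0.316, 0.238], [-0.381, 0.545, -0.747, 0.884], [-0.013, -0.811, -0.585, 0.739], [0.0, 0.0, 0.0, 1.0]]
{'time': 0.1, 'qpos': array([-1.25800987e+00,  3.42693222e-01,  1.52490905e+00,  4.60106948e-06,
        1.27538914e+00, -1.46014811e-01]), 'qvel': array([ 0.00116497, -0.00060265, -0.00262766,  0.0015193 , -0.0004792 ,
        0.00192256]), 'joint_efforts': array([ 1.65231409e-03, -4.32004845e+01, -2.44693673e+01,  7.19521637e-02,
        5.25762350e-02, -4.87794944e-05]), 'tool_pos': array([ 0.23248873, -0.47059639,  0.40409777]), 'tool_rot': array([-3.14020942e+00, -2.07867917e-04,  4.58799786e-01]), 'contact_force': array([ 0.08947849, -0.40885224,  0.04222414]), 'torque': array([0.00165905, 0.01033268, 0.02809546]), 'grip_force': 0.0, 'opening': 0.09168349292904975}
```

View pics/top0.png

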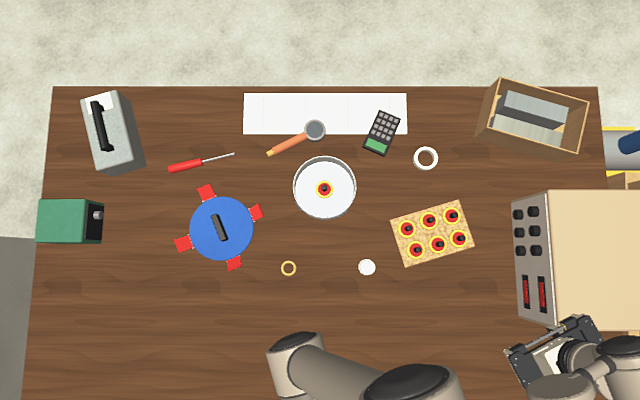

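View pics/side0.png

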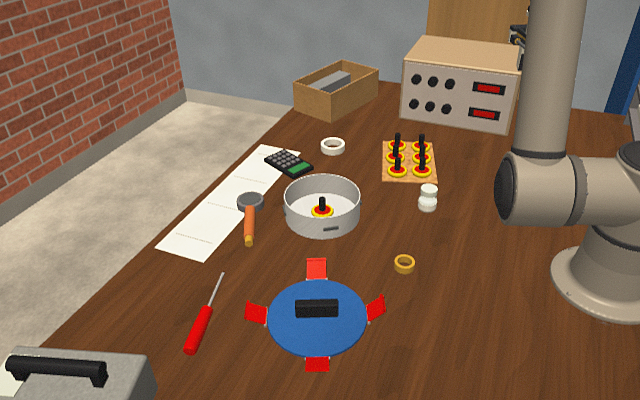

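The top view shows the tin at about (324,188), the lid at (221,228) and six discs on the mat at (390–475, 200–267). The side view shows a dark catch on the tin at (331,228) and another near (285,210). All six discs are present.

```bash
cat > h.py <<'E'
import numpy as np, cv2, pickle
from cell import robot
def shot(n,save=None):
    c=robot.read_camera(n)
    if save: cv2.imwrite(f"pics/{save}.png",c["image"][:,:,::-1]); pickle.dump(c,open(f"pics/{save}.pkl","wb"))
    return c
def load(s): return pickle.load(open(f"pics/{s}.pkl","rb"))
def ray(c,uv):
    P=np.array(c["pose"]); d=P[:3,:3]@[(uv[0]-c["cx"])/c["fx"],(uv[1]-c["cy"])/c["fy"],1]; return P[:3,3],d/np.linalg.norm(d)
def onz(c,uv,z):
    o,d=ray(c,uv); return o+d*(z-o[2])/d[2]
def proj(c,p):
    P=np.array(c["pose"]); q=P[:3,:3].T@(np.array(p)-P[:3,3]); return np.array([c["fx"]*q[0]/q[2]+c["cx"],c["fy"]*q[1]/q[2]+c["cy"]])
def tri(obs):
    A=np.zeros((3,3));b=np.zeros(3)
    for c,uv in obs:
        o,d=ray(c,uv);M=np.eye(3)-np.outer(d,d);A+=M;b+=M@o
    x=np.linalg.solve(A,b); return x,max(np.linalg.norm((np.eye(3)-np.outer(ray(c,uv)[1],ray(c,uv)[1]))@(x-ray(c,uv)[0])) for c,uv in obs)
def mask(c,kind):
    h,s,v=cv2.split(cv2.cvtColor(c["image"],cv2.COLOR_RGB2HSV)); h=h.astype(int)
    m={"yellow":(h>22)&(h<34)&(s>190)&(v>150),"red":((h<6)|(h>174))&(s>190)&(v>120),"blue":(h>100)&(h<125)&(s>130)&(v>80),"black":(v<60)}[kind]
    return m.astype(np.uint8)
def blobs(m,amin):
    n,l,st,ce=cv2.connectedComponentsWithStats(m,connectivity=8)
    return [(ce[i],st[i][4],l==i,st[i]) for i in range(1,n) if st[i][4]>=amin]
def hull_ellipse(m):
    p=np.argwhere(m)[:,::-1].astype(np.int32); return cv2.fitEllipse(cv2.convexHull(p))
E
python3 - <<'E'
from h import *
for n in ["top0","side0"]:
    c=load(n)
    for k,a in [("yellow",15),("red",15),("blue",500)]:
        for ce,ar,m,st in blobs(mask(c,k),a):
            print(n,k,ce.round(1),ar,st[:4],onz(c,ce,.016 if k!="blue" else .013).round(4))
E
```

```text
top0 red [185.4 161.9] 56 [168 158  33  10] [0.7002 0.4139 0.016 ]
top0 red [184.4 167.9] 78 [169 163  33  10] [0.6817 0.4159 0.016 ]
top0 red [201.9 187.1] 19 [197 184  13   8] [0.6241 0.3614 0.016 ]
top0 red [324.2 188.9] 31 [319 184  11  11] [ 6.191e-01 -2.000e-04  1.600e-02]
top0 red [207.9 196.5] 32 [201 192  14   8] [0.5958 0.3423 0.016 ]
top0 red [259.9 210. ] 26 [256 204   8  13] [0.5561 0.1883 0.016 ]
top0 red [252.8 214.5] 26 [250 208   9  13] [0.5428 0.2089 0.016 ]
top0 red [450.3 217.6] 21 [446 211  12  11] [ 0.5343 -0.3693  0.016 ]
top0 red [407.8 231.9] 17 [402 227  11   8] [ 0.4923 -0.2436  0.016 ]
top0 red [458. 241.] 22 [453 235  12  10] [ 0.4662 -0.3885  0.016 ]
top0 red [184.1 242.8] 114 [174 236  18  15] [0.46   0.4057 0.016 ]
top0 red [436.2 246.1] 20 [432 239  12  12] [ 0.4514 -0.3246  0.016 ]
top0 red [418.9 250.7] 18 [414 245   8  11] [ 0.4381 -0.2743  0.016 ]
top0 red [233.8 263.2] 128 [228 256  13  15] [0.4019 0.2599 0.016 ]
top0 red [525.1 291.1] 45 [524 281   4  22] [ 0.3241 -0.5736  0.016 ]
top0 red [541.6 297.2] 40 [540 289   5  18] [ 0.3073 -0.6194  0.0
[... 946 characters left out ...]
6 ]
side0 red [417.1 156.1] 17 [415 154   5   5] [ 0.4692 -0.3259  0.016 ]
side0 red [396.5 169.5] 53 [390 166  14   7] [ 0.5036 -0.2377  0.016 ]
side0 red [421.3 169.6] 49 [415 166  14   7] [ 0.4418 -0.261   0.016 ]
side0 red [321.8 210.1] 67 [315 206  15   8] [0.6202 0.0027 0.016 ]
side0 red [316.  267.7] 387 [307 258  20  21] [0.5547 0.1906 0.016 ]
side0 red [375.8 307.8] 330 [366 294  20  27] [0.4061 0.2493 0.016 ]
side0 red [255.1 312.8] 373 [244 300  23  24] [0.6131 0.345  0.016 ]
side0 red [197.2 330.4] 649 [183 305  30  51] [0.6907 0.4211 0.016 ]
side0 red [316.6 364. ] 344 [305 357  24  15] [0.4609 0.4062 0.016 ]
side0 blue [316.5 319.7] 5332 [267 280 100  77] [0.5002 0.3154 0.013 ]
```

```bash
cat >> h.py <<'E'
from scipy.spatial.transform import Rotation as Ro
def need(x,y,z,yaw=None,pos=None,cur=None):
    "tool-axis displacement to put the GRASP POINT at x,y,z; translation after the turn"
    s=robot.observe(); R=Ro.from_euler("xyz",s["tool_rot"]) ; p=np.array(s["tool_pos"])
    y0=s["tool_rot"][2]; yaw=y0 if yaw is None else yaw
    T=Ro.from_euler("xyz",[np.pi,0,yaw]); g=p+R.apply([0,0,.159])
    d=T.inv().apply(np.array([x,y,z])-g); dy=(y0-yaw+np.pi/2)%np.pi-np.pi/2
    print("grasp",g.round(4),"yaw",y0.round(3),"rz",round(y0-yaw,3),"(mod pi",round(dy,3),") then d",d.round(4),"rows",int(np.ceil(np.linalg.norm(d)/.0417)))
    return d
E
python3 - <<'E'
from h import *
c=shot("wrist","w0"); s=robot.observe()
P=np.array(c["pose"]); R=Ro.from_euler("xyz",s["tool_rot"]).as_matrix()
print(c["fx"],c["cx"],c["cy"],(R.T@(P[:3,3]-s["tool_pos"])).round(3),(R.T@P[:3,:3]).round(3).tolist())
need(.49,-.31,.25)
E
```

```text
347.4656790287277 317.1538893932168 202.7380605078324 [0.07  0.001 0.02 ] [[-0.0, -0.965, -0.263], [1.0, -0.0, -0.001], [0.001, -0.263, 0.965]]
grasp [ 0.2324 -0.4704  0.2452] yaw 0.459 rz 0.0 (mod pi 0.0 ) then d [ 0.302  -0.0298 -0.0048] rows 8
```

```bash
python3 drive.py '[[0.03,0,-0.01,0,0,0],[0.04,-0.005,-0.01,0,0,0],[0.04,-0.005,-0.01,0,0,0],[0.04,-0.005,-0.01,0,0,0],[0.04,-0.005,-0.01,0,0,0],[0.03,-0.005,0,0,0,0],[0,0,0,0,0,0],[0,0,0,0,0,0]]' 0.04; python3 -c "
from h import *
shot('wrist','w1')"; python3 drive.py '[[0.04,0,0,0,0,0],[0.04,0,0,0,0,0],[0.03,0,0,0,0,0],[0,0,0,0,0,0],[0,0,0,0,0,0],[0,0,0,0,0,0]]'; python3 -c "
from h import *
shot('wrist','w2')"; python3 -c "
import cv2,numpy as np
cv2.imwrite('pics/w12.png',np.hstack([cv2.resize(cv2.imread('pics/w%d.png'%i),(400,250)) for i in (1,2)]))"
```

```text
time: 0.82
tool_pos: [0.4197, -0.3498, 0.4543]
tool_rot: [-3.141, 0.0, 0.462]
contact_force: [-0.1, 0.6, 0.2]
opening: 0.043
grip_force: 0.0
time: 1.37
tool_pos: [0.5163, -0.3033, 0.4542]
tool_rot: [-3.141, 0.001, 0.457]
contact_force: [-0.3, 0.2, 0.2]
opening: 0.0399
grip_force: 0.0
```

View pics/w12.png

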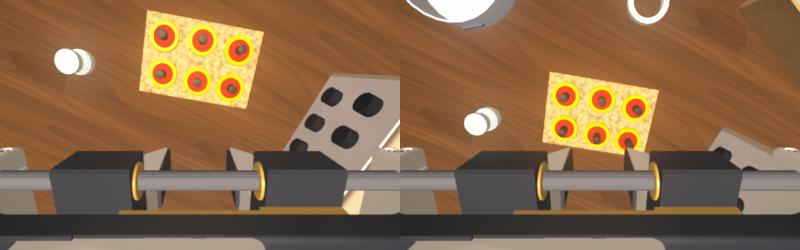

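Both wrist views show the six discs clearly: at about (163..240, 36..90) in the left half-scale picture and (565..636, 96..141) in the right one. Next I triangulate them.

```bash
cat >> h.py <<'E'
def discs(c,amin=150,z=.016):
    "yellow ring ellipses -> [(uv, point on plane z, diameter)]"
    m=mask(c,"yellow")|mask(c,"red"); m=cv2.morphologyEx(m,cv2.MORPH_CLOSE,np.ones((3,3),np.uint8)); out=[]
    for ce,a,mm,st in blobs(m,amin):
        if mask(c,"red")[mm].sum()<.1*a or mask(c,"yellow")[mm].sum()<.1*a: continue
        (u,v),(d1,d2),_=hull_ellipse(mm)
        if d1<.7*d2: continue
        p=onz(c,(u,v),z); dist=np.linalg.norm(p-np.array(c["pose"])[:3,3]); out.append((np.array([u,v]),p,(d1+d2)/2*dist/c["fx"]))
    return out
E
python3 - <<'E'
from h import *
a=load("w1");b=load("w2");t=load("top0")
A=discs(a);B=discs(b)
print(len(A),len(B))
for uv,p,d in A: 
    q=min(B,key=lambda r:np.linalg.norm(r[1]-p)); x,e=tri([(a,uv),(b,q[0])])
    print(p.round(4),q[1].round(4),round(d,4),"tri",x.round(4),e.round(4))
for ce,ar,m,st in blobs(mask(t,"blue"),500):
    print(hull_ellipse(m))
for uv,p,d in discs(t,60): print("top",uv,p.round(4),d)
E
```

```text
4 5
[ 0.5044 -0.2399  0.016 ] [ 0.5053 -0.2394  0.016 ] 0.0586 tri [ 0.5046 -0.2391  0.0119] 0.0
[ 0.5421 -0.3707  0.016 ] [ 0.5431 -0.37    0.016 ] 0.0573 tri [ 0.5427 -0.3712  0.0111] 0.0001
[ 0.444  -0.2638  0.016 ] [ 0.445  -0.2633  0.016 ] 0.0546 tri [ 0.4436 -0.2632  0.0117] 0.0
[ 0.4766 -0.3885  0.016 ] [ 0.4779 -0.3877  0.016 ] 0.0534 tri [ 0.4764 -0.3895  0.01  ] 0.0001
((220.8903350830078, 228.2131805419922), (62.33737564086914, 64.46774291992188), 49.26366424560547)
```

```bash
python3 drive.py '[[0.01,-0.035,0,0,0,0],[0.01,-0.035,0,0,0,0],[0.01,-0.035,0,0,0,0],[0.01,-0.035,0,0,0,0],[0.01,-0.035,0,0,0,0],[0.01,-0.035,0,0,0,0],[0.01,-0.015,0,0,0,0],[0,0,0,0,0,0]]' 0.04;  python3 drive.py '[[0,0,0,0,0,0],[0,0,0,0,0,0],[0,0,0,0,0,0]]'; python3 -c "
from h import *
shot('wrist','w3')"; python3 drive.py '[[0.04,0,0,0,0,0],[0.04,0,0,0,0,0],[0,0,0,0,0,0],[0,0,0,0,0,0],[0,0,0,0,0,0],[0,0,0,0,0,0]]'; python3 -c "
from h import *
shot('wrist','w4')"; python3 -c "
import cv2,numpy as np
cv2.imwrite('pics/w34.png',np.vstack([cv2.imread('pics/w%d.png'%i)[:240] for i in (3,4)]))"
```

```text
time: 2.08
tool_pos: [0.4792, -0.0675, 0.4555]
tool_rot: [3.142, -0.001, 0.46]
contact_force: [-0.7, 0.9, 0.4]
opening: 0.0401
grip_force: 0.0
time: 2.33
tool_pos: [0.4803, -0.071, 0.4546]
tool_rot: [3.141, 0.0, 0.457]
contact_force: [0.0, 0.3, -0.6]
opening: 0.04
grip_force: 0.0
time: 2.88
tool_pos: [0.5515, -0.0349, 0.4547]
tool_rot: [-3.142, 0.001, 0.458]
contact_force: [0.3, 0.6, -0.2]
opening: 0.0399
grip_force: 0.0
```

View pics/w34.png

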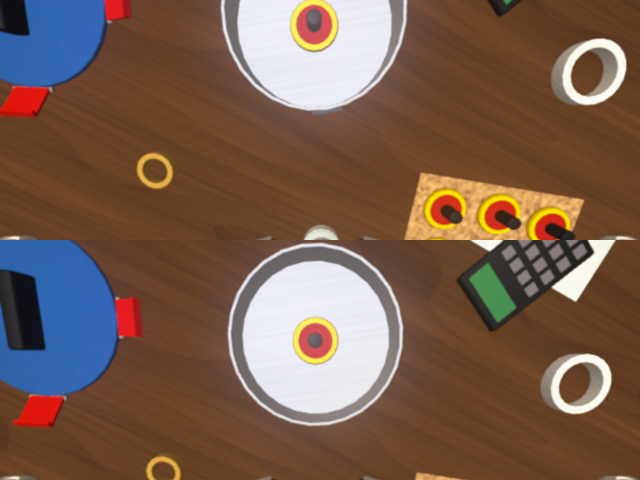

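w4 shows the whole tin, with its rim around (316,94) and disc 1 at (315,100). w3 shows a catch at (327,110).

```bash
python3 - <<'E'
from h import *
c4=load("w4");c3=load("w3");t=load("top0");sd=load("side0")
def rim(c,seed):
    h,s,v=cv2.split(cv2.cvtColor(c["image"],cv2.COLOR_RGB2HSV)); m=((s<70)&(v>60)).astype(np.uint8)
    for ce,a,mm,st in blobs(m,300):
        x,y,w,hh=st[:4]
        if x<seed[0]<x+w and y<seed[1]<y+hh and w<250 and mm[int(seed[1])-25:int(seed[1])+25,int(seed[0])-25:int(seed[0])+25].any(): return hull_ellipse(mm)
e4=rim(c4,(316,94)); et=rim(t,(324,188)); print(e4,et)
for n,c,e in (("w4",c4,e4),("top",t,et)):
    p=onz(c,e[0],.062); print(n,p.round(4),"dia",np.array(e[1])/c["fx"]*np.linalg.norm(p-np.array(c["pose"])[:3,3]))
print("rim tri",tri([(c4,e4[0]),(t,et[0])]))
D=[min(discs(c),key=lambda r:abs(r[1][1])) for c in (c3,c4)]
print("disc1",[ (d[1].round(4),d[2]) for d in D],tri([(c3,D[0][0]),(c4,D[1][0])]))
for d in discs(c3): print("w3 disc",d[1].round(4),d[2])
ctr=onz(c4,e4[0],.062)
# catch pixels
for zc in (.03,.05): p=onz(c3,(327,110),zc); print("catch w3",p.round(4),np.degrees(np.arctan2(*(p-ctr)[1::-1])))
for uv in ((331,228),(285,210)):
    o,d=ray(sd,uv); # intersect with cylinder r=.092
    a=d[:2]@d[:2];q=o[:2]-ctr[:2];b=2*q@d[:2];cc=q@q-.092**2; k=(-b-np.sqrt(b*b-4*a*cc))/2/a; p=o+k*d; print("catch side",p.round(4),np.degrees(np.arctan2(*(p-ctr)[1::-1])))
im=sd["image"][165:245,275:370,::-1]; cv2.imwrite("pics/tin.png",np.hstack([cv2.resize(im,None,fx=4,fy=4,interpolation=2),cv2.resize(c3["image"][80:130,275:385,::-1],(400,320),interpolation=2)]))
E
```

```text
((314.9511413574219, 93.73614501953125), (176.4495086669922, 184.04251098632812), 179.23374938964844) ((323.9664001464844, 187.3843536376953), (64.33197021484375, 64.58112335205078), 26.268169403076172)
w4 [0.6264 0.004  0.062 ] dia [0.18934816 0.19749622]
top [0.6155 0.0007 0.062 ] dia [0.1827154  0.18342305]
rim tri (array([ 0.62806416,  0.00297141, -0.00707047]), np.float64(0.002590602357787875))Traceback (most recent call last):
  File "<stdin>", line 12, in <module>
ValueError: min() iterable argument is empty
```

```bash
cat >> h.py <<'E'
def circ(c,mm,z):
    "hull of a mask cast on plane z, least-squares circle: centre, radius, rms"
    p=cv2.convexHull(np.argwhere(mm)[:,::-1].astype(np.int32))[:,0]; q=np.array([onz(c,u,z)[:2] for u in p])
    A=np.c_[2*q,np.ones(len(q))]; s=np.linalg.lstsq(A,(q**2).sum(1),rcond=None)[0]; r=np.sqrt(s[2]+s[0]**2+s[1]**2)
    return s[:2],r,np.sqrt(np.mean((np.linalg.norm(q-s[:2],axis=1)-r)**2))
def colour(c,smin=110):
    h,s,v=cv2.split(cv2.cvtColor(c["image"],cv2.COLOR_RGB2HSV)); h=h.astype(int)
    return (((h<34)|(h>172))&(s>smin)&(v>90)&~((h>6)&(h<20))).astype(np.uint8)
E
python3 - <<'E'
from h import *
c4=load("w4");c3=load("w3");t=load("top0");sd=load("side0")
for n,c,seed in (("w4",c4,(315,100)),("top",t,(324,188))):
    h,s,v=cv2.split(cv2.cvtColor(c["image"],cv2.COLOR_RGB2HSV)); m=((s<60)&(v>60)).astype(np.uint8)
    for ce,a,mm,st in blobs(m,1000):
        x,y,w,hh=st[:4]
        if x<seed[0]<x+w and y<seed[1]<y+hh and w<300: print(n,st,[np.round(k,4) for k in circ(c,mm,.062)])
    m=((s<60)&(v>190)).astype(np.uint8)
    for ce,a,mm,st in blobs(m,1000):
        x,y,w,hh=st[:4]
        if x<seed[0]<x+w and y<seed[1]<y+hh and w<300: print(n,"bright/floor",st,[np.round(k,4) for k in circ(c,mm,.004)])
pts=[]
for n,c,seed in (("w3",c3,(315,25)),("w4",c4,(315,100)),("top",t,(324,188))):
    for ce,a,mm,st in blobs(colour(c),50):
        x,y,w,hh=st[:4]
        if x<seed[0]<x+w and y<seed[1]<y+hh and w<200: print(n,"disc1",st,[np.round(k,4) for k in circ(c,mm,.012)]); e=hull_ellipse(mm); pts.append((c,e[0]))
print(tri(pts[:2]))
im=sd["image"][165:245,275:370,::-1]; cv2.imwrite("pics/tin.png",np.hstack([cv2.resize(im,None,fx=4,fy=4,interpolation=2),cv2.resize(c3["image"][80:130,275:385,::-1],(400,320),interpolation=2)]))
E
```

```text
w4 [  227     2   177   184 23707] [array([0.621 , 0.0014]), np.float64(0.0903), np.float64(0.0002)]
w4 bright/floor [ 228    3  175  182 1470] [array([0.6221, 0.0021]), np.float64(0.1033), np.float64(0.0002)]
w4 bright/floor [  243    21   146   152 15749] [array([0.621 , 0.0011]), np.float64(0.0866), np.float64(0.0002)]
top [ 293  156   64   64 2997] [array([0.6168, 0.0008]), np.float64(0.0918), np.float64(0.0011)]
top bright/floor [ 293  156   64   62 2591] [array([6.296e-01, 2.000e-04]), np.float64(0.0948), np.float64(0.0004)]
w3 disc1 [ 291    0   47   51 1518] [array([0.6215, 0.0019]), np.float64(0.0259), np.float64(0.0002)]
w4 disc1 [ 293   77   45   47 1356] [array([0.6212, 0.0018]), np.float64(0.0259), np.float64(0.0001)]
top disc1 [316 181  17  17 189] [array([0.6188, 0.0007]), np.float64(0.025), np.float64(0.0003)]
(array([0.62158432, 0.00192521, 0.01379719]), np.float64(7.925652411478397e-06))
```

View pics/tin.png

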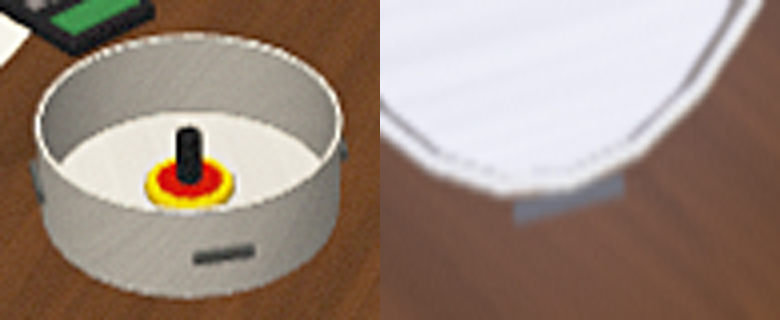

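Tin centre is (0.621, 0.0013): the radii 90.3 and 86.6 mm match the given sizes, and disc 1 is centred. The catches show at w3 (327,111), side (331,228.5) and side (284.5,211).

```bash
python3 - <<'E'
from h import *
c3=load("w3");t=load("top0");sd=load("side0");w4=load("w4")
ctr=np.array([.621,.0013])
for n,c,uv,k in (("w3",c3,(327,111),1),("side",sd,(331,228.5),1),("side",sd,(284.5,211),1)):
    o,d=ray(c,uv); q=o[:2]-ctr;a=d[:2]@d[:2];b=2*q@d[:2];cc=q@q-.092**2; disc=max(b*b-4*a*cc,0)
    for sg in (-1,1):
        p=o+(-b+sg*np.sqrt(disc))/2/a*d; print(n,p.round(4),np.degrees(np.arctan2(p[1]-ctr[1],p[0]-ctr[0])).round(1))
# lid: blue circle top & red clips
for ce,a,mm,st in blobs(mask(t,"blue"),500): print("lid top",[np.round(k,4) for k in circ(t,mm,.013)])
for ce,a,mm,st in blobs(mask(sd,"blue"),500): print("lid side",[np.round(k,4) for k in circ(sd,mm,.013)])
# mat discs from w1,w2 red cores
for n in ("w1","w2"):
    c=load(n)
    for ce,a,mm,st in blobs(mask(c,"red"),80): e=hull_ellipse(mm); print(n,np.round(e[0],1),onz(c,e[0],.016).round(4),[np.round(k,4) for k in circ(c,mm,.016)])
need(.5235,-.305,.1)
E
```

```text
w3 [0.5326 0.0266 2.8198] 164.0
w3 [ 0.5456 -0.0514  0.0473] -145.0
side [0.5671 0.0758 0.0304] 125.9
side [ 0.6345 -0.0897 -0.1146] -81.6
side [0.6879 0.0644 0.0382] 43.3
side [0.7102 0.0239 0.0035] 14.2
lid top [array([0.5037, 0.3015]), np.float64(0.0926), np.float64(0.0004)]
lid side [array([0.5044, 0.3056]), np.float64(0.0937), np.float64(0.0006)]
w1 [261.9  57. ] [ 0.5045 -0.2387  0.016 ] [array([ 0.5042, -0.2389]), np.float64(0.0174), np.float64(0.0002)]
w1 [385.5  78.6] [ 0.5462 -0.3738  0.016 ] [array([ 0.5443, -0.3733]), np.float64(0.016), np.float64(0.0016)]
w1 [256.2 119. ] [ 0.4398 -0.2603  0.016 ] [array([ 0.4419, -0.2625]), np.float64(0.0165), np.float64(0.0005)]
w1 [369.1 141.8] [ 0.4755 -0.3913  0.016 ] [array([ 0.4759, -0.3899]), np.float64(0.0172), np.float64(0.0002)]
w2 [264.6 153.2] [ 0.5043 -0.239   0.016 ] [array([ 0.5041, -0.2392]), np.float64(0.0176), np.float64(0.0002)]
w2 [322.1 157.8] [ 0.5297 -0.3034  0.016 ] [array([ 0.5287, -0.3041]), np.float64(0.0171), np.float64(0.0002)]
w2 [376.6 173. ] [ 0.5425 -0.3714  0.016 ] [array([ 0.5423, -0.3714]), np.float64(0.0176), np.float64(0.0001)]
w2 [256.7 202.9] [ 0.4433 -0.2552  0.016 ] [array([ 0.4425, -0.2579]), np.float64(0.0135), np.float64(0.0015)]
w2 [363.9 225.4] [ 0.4762 -0.3893  0.016 ] [array([ 0.476 , -0.3894]), np.float64(0.0175), np.float64(0.0002)]
grasp [ 0.5515 -0.0348  0.296 ] yaw 0.458 rz 0.0 (mod pi 0.0 ) then d [-0.1444  0.23    0.196 ] rows 9
```

Tin yaw is about 35.5° (mod 90°). I'll pick at yaw 0.458 and use ring slots at 26.2° + 60k. First, disc A.

```bash
python3 drive.py '[[-0.019,0.0232,0.024,0,0,0],[-0.019,0.0232,0.024,0,0,0],[-0.019,0.0232,0.024,0,0,0],[-0.019,0.0232,0.024,0,0,0],[-0.019,0.0232,0.024,0,0,0],[-0.019,0.0232,0.024,0,0,0],[-0.019,0.0232,0.024,0,0,0],[0,0,0,0,0,0]]' 0.032;  python3 drive.py '[[0,0,0,0,0,0],[0,0,0,0,0,0],[0,0,0,0,0,0]]'; python3 -c "
from h import *
need(.504,-.239,.038)
c=shot('wrist','w5')
for ce,a,mm,st in blobs(mask(c,'red'),80): print(st,[np.round(k,4) for k in circ(c,mm,.016)])
"
```

```text
time: 3.6
tool_pos: [0.5019, -0.2426, 0.2829]
tool_rot: [-3.138, 0.004, 0.454]
contact_force: [-0.1, 0.4, -1.0]
opening: 0.032
grip_force: 0.0
time: 3.85
tool_pos: [0.5051, -0.2379, 0.2882]
tool_rot: [3.14, -0.001, 0.459]
contact_force: [0.6, -0.2, 0.9]
opening: 0.0318
grip_force: 0.0
grasp [ 0.5054 -0.2381  0.1292] yaw 0.459 rz 0.0 (mod pi 0.0 ) then d [-0.0017  0.0002  0.0912] rows 3
[293 184  30  46 151] [array([ 0.5042, -0.2394]), np.float64(0.0184), np.float64(0.0001)]
[ 384  193   49   49 1011] [array([ 0.528 , -0.3049]), np.float64(0.0187), np.float64(0.0003)]
[468 215  49  27 816] [array([ 0.5439, -0.3709]), np.float64(0.0175), np.float64(0.0021)]
[294 265  34   7 177] [array([ 0.4437, -0.2634]), np.float64(0.018), np.float64(0.0001)]
```

```bash
python3 drive.py '[[-0.002,0,0.03,0,0,0],[0,0,0.03,0,0,0],[0,0,0.021,0,0,0],[0,0,0.01,0,0,0],[0,0,0,0,0,0],[0,0,0,0,0,0],[0,0,0,0,0,0]]'; python3 drive.py '[[0,0,0,0,0,0],[0,0,0,0,0,0],[0,0,0,0,0,0],[0,0,0,0,0,0]]' 0 30;  python3 drive.py '[[0,0,-0.03,0,0,0],[0,0,-0.04,0,0,0],[0,0,-0.035,0,0,0],[0,0,0,0,0,0],[0,0,0,0,0,0]]'; python3 -c "
from h import *
need(.6721,.0268,.14)"
```

```text
time: 4.48
tool_pos: [0.5037, -0.2391, 0.1969]
tool_rot: [3.14, -0.001, 0.46]
contact_force: [-0.4, -0.4, 0.9]
opening: 0.0321
grip_force: 0.0
time: 4.82
tool_pos: [0.5032, -0.2394, 0.1962]
tool_rot: [3.141, -0.0, 0.459]
contact_force: [-0.0, 0.2, 3.0]
opening: 0.0151
grip_force: 30.0
time: 5.23
tool_pos: [0.5034, -0.2396, 0.3028]
tool_rot: [3.137, -0.002, 0.459]
contact_force: [0.7, 0.3, -0.9]
opening: 0.0155
grip_force: 30.0
grasp [ 0.504  -0.24    0.1438] yaw 0.459 rz 0.0 (mod pi 0.0 ) then d [ 0.2689 -0.1648  0.0038] rows 8
```

```bash
python3 drive.py '[[0.0336,-0.0206,0,0,0,0],[0.0336,-0.0206,0,0,0,0],[0.0336,-0.0206,0,0,0,0],[0.0336,-0.0206,0,0,0,0],[0.0336,-0.0206,0,0,0,0],[0.0336,-0.0206,0,0,0,0],[0.0336,-0.0206,0,0,0,0],[0.0336,-0.0206,0,0,0,0]]'; python3 drive.py '[[0,0,0,0,0,0],[0,0,0,0,0,0],[0,0,0,0,0,0],[0,0,0,0,0,0]]'; python3 -c "
from h import *
need(.6721,.0268,.039)
c=shot('wrist','w6')
cv2.imwrite('pics/w6c.png',c['image'][:,:,::-1])"
```

```text
time: 5.9
tool_pos: [0.6714, 0.0293, 0.2982]
tool_rot: [-3.14, 0.004, 0.459]
contact_force: [1.1, -0.8, 0.2]
opening: 0.0153
grip_force: 30.0
time: 6.23
tool_pos: [0.6705, 0.0263, 0.2995]
tool_rot: [-3.141, 0.002, 0.458]
contact_force: [0.8, -0.3, -0.8]
opening: 0.0154
grip_force: 30.0
grasp [0.6701 0.0263 0.1405] yaw 0.458 rz 0.0 (mod pi 0.0 ) then d [0.002  0.0004 0.1015] rows 3
```

View pics/w6c.png

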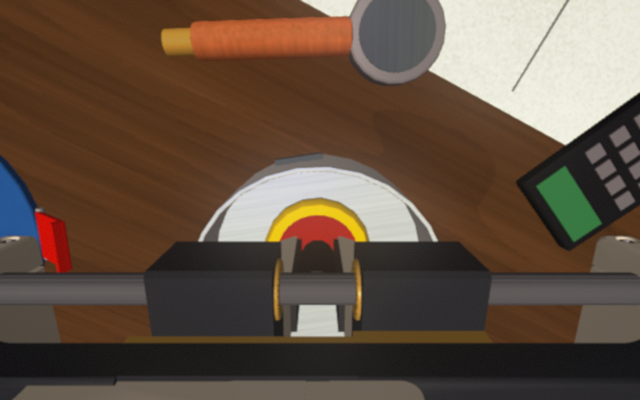

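The disc is held level, with its ring at about (318,235) over the tin's far slot. I lower it and release.

```bash
python3 drive.py '[[0.002,0,0.035,0,0,0],[0,0,0.035,0,0,0],[0,0,0.02,0,0,0],[0,0,0.01,0,0,0],[0,0,0,0,0,0],[0,0,0,0,0,0],[0,0,0,0,0,0]]'; python3 drive.py '[[0,0,0,0,0,0],[0,0,0,0,0,0],[0,0,0,0,0,0]]' 0.03;  python3 drive.py '[[0,0,-0.02,0,0,0],[0,0,-0.04,0,0,0],[0,0,-0.035,0,0,0],[0,0,0,0,0,0],[0,0,0,0,0,0]]'; python3 -c "
from h import *
need(.528,-.3043,.12)
c=shot('top')
for ce,a,mm,st in blobs(colour(c,150),60):
    k=circ(c,mm,.012)
    if .02<k[1]<.03: print(k[0].round(4),k[1].round(4))"
```

```text
time: 6.87
tool_pos: [0.6728, 0.0274, 0.2012]
tool_rot: [3.141, -0.0, 0.458]
contact_force: [-0.0, -1.3, -1.2]
opening: 0.0155
grip_force: 36.2
time: 7.12
tool_pos: [0.6729, 0.0281, 0.2011]
tool_rot: [3.141, -0.001, 0.459]
contact_force: [-0.2, 0.1, 0.1]
opening: 0.0286
grip_force: 0.0
time: 7.53
tool_pos: [0.6734, 0.0283, 0.299]
tool_rot: [3.138, -0.005, 0.459]
contact_force: [-0.1, -0.1, -1.0]
opening: 0.0299
grip_force: 0.0
grasp [0.6744 0.0282 0.14  ] yaw 0.459 rz 0.0 (mod pi 0.0 ) then d [-0.2785  0.2333  0.02  ] rows 9
[0.6713 0.0217] 0.02
[0.6109 0.352 ] 0.0254
[0.5517 0.1989] 0.023
[ 0.5406 -0.3724] 0.0263
[ 0.5266 -0.3055] 0.026
[ 0.4749 -0.3901] 0.0263
[0.4583 0.4123] 0.0264
[ 0.458 -0.329] 0.0263
[ 0.4415 -0.2647] 0.0261
[0.4032 0.2625] 0.0227
[ 0.3241 -0.5715] 0.0274
[ 0.3154 -0.6237] 0.0285
```

```bash
python3 drive.py '[[-0.031,0.026,0,0,0,0],[-0.031,0.026,0,0,0,0],[-0.031,0.026,0,0,0,0],[-0.031,0.026,0,0,0,0],[-0.031,0.026,0,0,0,0],[-0.031,0.026,0,0,0,0],[-0.031,0.026,0,0,0,0],[-0.031,0.026,0,0,0,0]]';python3 drive.py '[[-0.0305,0.0255,0,0,0,0],[0,0,0.02,0,0,0],[0,0,0.02,0,0,0],[0,0,0.01,0,0,0],[0,0,0,0,0,0],[0,0,0,0,0,0]]'; python3 -c "
from h import *
need(.5283,-.3045,.038)"
```

```text
time: 8.25
tool_pos: [0.5412, -0.2694, 0.2941]
tool_rot: [-3.139, 0.002, 0.459]
contact_force: [0.5, -1.1, -0.1]
opening: 0.0299
grip_force: 0.0
time: 8.75
tool_pos: [0.5266, -0.3039, 0.2447]
tool_rot: [-3.139, 0.001, 0.46]
contact_force: [1.0, -0.1, 0.2]
opening: 0.0301
grip_force: 0.0
grasp [ 0.5263 -0.3036  0.0857] yaw 0.46 rz 0.0 (mod pi 0.0 ) then d [0.0014 0.0017 0.0477] rows 2
```

```bash
python3 drive.py '[[0.0015,0.0017,0.02,0,0,0],[0,0,0.02,0,0,0],[0,0,0.008,0,0,0],[0,0,0,0,0,0],[0,0,0,0,0,0],[0,0,0,0,0,0]]'; python3 drive.py '[[0,0,0,0,0,0],[0,0,0,0,0,0],[0,0,0,0,0,0],[0,0,0,0,0,0]]' 0 30;  python3 drive.py '[[0,0,-0.03,0,0,0],[0,0,-0.04,0,0,0],[0,0,-0.035,0,0,0],[0,0,0,0,0,0]]'; python3 drive.py '[[0.0231,-0.0334,0,0,0,0],[0.0231,-0.0334,0,0,0,0],[0.0231,-0.0334,0,0,0,0],[0.0231,-0.0334,0,0,0,0],[0.0231,-0.0334,0,0,0,0],[0.0231,-0.0334,0,0,0,0],[0.0231,-0.0334,0,0,0,0],[0,0,0,0,0,0]]';python3 drive.py '[[0,0,0,0,0,0],[0,0,0,0,0,0],[0,0,0,0,0,0]]'; python3 -c "
from h import *
need(.5699,-.0237,.039)"
```

```text
time: 9.25
tool_pos: [0.5292, -0.3053, 0.1992]
tool_rot: [3.14, -0.001, 0.459]
contact_force: [-0.2, -0.2, 0.3]
opening: 0.0302
grip_force: 0.0
time: 9.58
tool_pos: [0.5288, -0.3053, 0.1986]
tool_rot: [3.141, -0.001, 0.459]
contact_force: [-1.1, 1.2, 4.5]
opening: 0.0148
grip_force: 30.0
time: 9.92
tool_pos: [0.5301, -0.3063, 0.3104]
tool_rot: [3.13, -0.006, 0.459]
contact_force: [2.4, -1.2, -0.0]
opening: 0.0151
grip_force: 30.0
time: 10.58
tool_pos: [0.5702, -0.0175, 0.3026]
tool_rot: [-3.139, -0.001, 0.465]
contact_force: [-0.3, -0.0, -1.0]
opening: 0.0154
grip_force: 30.0
time: 10.83
tool_pos: [0.57, -0.0252, 0.3025]
tool_rot: [3.141, 0.0, 0.458]
contact_force: [-0.6, -0.7, -0.9]
opening: 0.0155
grip_force: 30.0
grasp [ 0.57   -0.0252  0.1435] yaw 0.458 rz 0.0 (mod pi 0.0 ) then d [ 0.0006 -0.0014  0.1045] rows 3
```

```bash
python3 drive.py '[[0,-0.0014,0.035,0,0,0],[0,0,0.035,0,0,0],[0,0,0.02,0,0,0],[0,0,0.013,0,0,0],[0,0,0,0,0,0],[0,0,0,0,0,0],[0,0,0,0,0,0]]'; python3 drive.py '[[0,0,0,0,0,0],[0,0,0,0,0,0],[0,0,0,0,0,0]]' 0.03;  python3 drive.py '[[0,0,-0.02,0,0,0],[0,0,-0.04,0,0,0],[0,0,-0.04,0,0,0],[0,0,0,0,0,0]]'; python3 drive.py '[[-0.0313,0.0227,0,0,0,0],[-0.0313,0.0227,0,0,0,0],[-0.0313,0.0227,0,0,0,0],[-0.0313,0.0227,0,0,0,0],[-0.0313,0.0227,0,0,0,0],[-0.0313,0.0227,0,0,0,0],[-0.0313,0.0227,0,0,0,0]]'; python3 drive.py '[[0,0,0,0,0,0.12],[0,0,0,0,0,0.12],[0,0,0,0,0,0.12],[0,0,0,0,0,0.12],[0,0,0,0,0,0.12],[0,0,0,0,0,0.12],[0,0,0,0,0,0.12],[0,0,0,0,0,0.12]]';python3 drive.py '[[0,0,0,0,0,0.087],[0,0,0,0,0,0],[0,0,0,0,0,0],[0,0,0,0,0,0]]'; python3 -c "
from h import *
need(.4437,-.2632,.038,-.589)
c=shot('top','top1')
for ce,a,mm,st in blobs(colour(c,150),60):
    k=circ(c,mm,.012)
    if .015<k[1]<.03: print(k[0].round(4),k[1].round(4))"
```

```text
time: 11.42
tool_pos: [0.5695, -0.0241, 0.1998]
tool_rot: [3.141, -0.0, 0.457]
contact_force: [-0.4, -0.4, -1.4]
opening: 0.0156
grip_force: 30.0
time: 11.67
tool_pos: [0.5696, -0.0231, 0.2002]
tool_rot: [3.141, -0.001, 0.458]
contact_force: [-0.7, -0.1, 0.5]
opening: 0.0286
grip_force: 0.0
time: 12.0
tool_pos: [0.5714, -0.023, 0.3077]
tool_rot: [3.133, -0.011, 0.459]
contact_force: [0.7, -0.5, 0.5]
opening: 0.0301
grip_force: 0.0
time: 12.58
tool_pos: [0.4423, -0.2636, 0.3001]
tool_rot: [3.14, -0.0, 0.459]
contact_force: [0.2, -0.6, 0.5]
opening: 0.03
grip_force: 0.0
time: 13.25
tool_pos: [0.4434, -0.2622, 0.2999]
tool_rot: [3.141, -0.001, -0.507]
contact_force: [0.1, -0.3, -0.8]
opening: 0.03
grip_force: 0.0
time: 13.58
tool_pos: [0.4434, -0.2622, 0.2998]
tool_rot: [3.142, -0.0, -0.585]
contact_force: [0.7, -0.3, 0.9]
opening: 0.0301
grip_force: 0.0
grasp [ 0.4435 -0.2622  0.1408] yaw -0.585 rz 0.004 (mod pi 0.004 ) then d [0.0007 0.0007 0.1028] rows 3
[0.671  0.0253] 0.0234
[0.6184 0.0008] 0.0218
[0.6109 0.352 ] 0.0254
[ 0.567  -0.0262] 0.0221
[0.5517 0.1989] 0.023
[0.4592 0.4118] 0.0261
[0.4031 0.262 ] 0.0226
[ 0.3237 -0.5722] 0.0272
[ 0.3151 -0.6204] 0.0289
```

```bash
python3 drive.py '[[0.0007,0.0007,0.035,0,0,0],[0,0,0.035,0,0,0],[0,0,0.02,0,0,0],[0,0,0.0115,0,0,0],[0,0,0,0,0,0],[0,0,0,0,0,0],[0,0,0,0,0,0]]'; python3 drive.py '[[0,0,0,0,0,0],[0,0,0,0,0,0],[0,0,0,0,0,0],[0,0,0,0,0,0]]' 0 30;  python3 drive.py '[[0,0,-0.03,0,0,0],[0,0,-0.04,0,0,0],[0,0,-0.035,0,0,0],[0,0,0,0,0,0]]'; python3 drive.py '[[0.00725,-0.0398,0,0,0,0],[0.00725,-0.0398,0,0,0,0],[0.00725,-0.0398,0,0,0,0],[0.00725,-0.0398,0,0,0,0],[0.00725,-0.0398,0,0,0,0],[0.00725,-0.0398,0,0,0,0],[0.00725,-0.0398,0,0,0,0],[0.00725,-0.0398,0,0,0,0]]';python3 drive.py '[[0,0,0,0,0,0],[0,0,0,0,0,0],[0,0,0,0,0,0],[0,0,0,0,0,0]]'; python3 -c "
from h import *
need(.6684,-.0301,.0405)"
```

```text
time: 14.22
tool_pos: [0.4439, -0.2635, 0.1991]
tool_rot: [3.141, -0.001, -0.588]
contact_force: [0.1, -0.8, -0.5]
opening: 0.0301
grip_force: 0.0
time: 14.55
tool_pos: [0.4438, -0.2633, 0.1991]
tool_rot: [3.141, -0.002, -0.588]
contact_force: [-0.1, -0.1, 5.0]
opening: 0.0155
grip_force: 30.0
time: 14.88
tool_pos: [0.4449, -0.2642, 0.3098]
tool_rot: [3.14, -0.012, -0.588]
contact_force: [1.2, -2.0, -1.4]
opening: 0.0154
grip_force: 30.0
time: 15.55
tool_pos: [0.6694, -0.0287, 0.3025]
tool_rot: [3.141, 0.001, -0.588]
contact_force: [1.9, -1.6, -1.4]
opening: 0.0158
grip_force: 30.0
time: 15.88
tool_pos: [0.6679, -0.0314, 0.3028]
tool_rot: [3.141, 0.001, -0.589]
contact_force: [-0.3, -0.4, -0.8]
opening: 0.0155
grip_force: 30.0
grasp [ 0.6677 -0.0315  0.1438] yaw -0.589 rz 0.0 (mod pi 0.0 ) then d [-0.0002 -0.0015  0.1033] rows 3
```

```bash
python3 drive.py '[[0,-0.0015,0.035,0,0,0],[0,0,0.035,0,0,0],[0,0,0.02,0,0,0],[0,0,0.0125,0,0,0],[0,0,0,0,0,0],[0,0,0,0,0,0],[0,0,0,0,0,0]]'; python3 drive.py '[[0,0,0,0,0,0],[0,0,0,0,0,0],[0,0,0,0,0,0]]' 0.03;  python3 drive.py '[[0,0,-0.02,0,0,0],[0,0,-0.04,0,0,0],[0,0,-0.04,0,0,0],[0,0,0,0,0,0]]'; python3 -c "
from h import *
for n in ('top','side'):
  c=shot(n)
  for ce,a,mm,st in blobs(colour(c,150),60):
    k=circ(c,mm,.012)
    if .013<k[1]<.03 and k[0][1]<.1: print(n,k[0].round(4),k[1].round(4))"; python3 drive.py '[[0.0093,0.0393,0,0,0,0],[0.0093,0.0393,0,0,0,0],[0.0093,0.0393,0,0,0,0],[0.0093,0.0393,0,0,0,0],[0.0093,0.0393,0,0,0,0],[0.0093,0.0393,0,0,0,0],[0.0093,0.0393,0,0,0,0],[0.0093,0.0393,0,0,0,0]]'; python3 drive.py '[[0.0093,0.0393,0,0,0,0],[0,0,0,0,0,0],[0,0,0,0,0,0],[0,0,0,0,0,0]]'; python3 -c "
from h import *
need(.5425,-.371,.038)
c=shot('wrist')
for ce,a,mm,st in blobs(mask(c,'red'),80): print(st,[np.round(k,4) for k in circ(c,mm,.016)])
"
```

```text
time: 16.47
tool_pos: [0.6695, -0.03, 0.2018]
tool_rot: [-3.141, -0.001, -0.589]
contact_force: [0.3, 0.6, -1.6]
opening: 0.0155
grip_force: 30.0
time: 16.72
tool_pos: [0.6695, -0.0293, 0.2016]
tool_rot: [-3.141, -0.001, -0.588]
contact_force: [0.1, -0.2, 0.7]
opening: 0.0287
grip_force: 0.0
time: 17.05
tool_pos: [0.6711, -0.0294, 0.3104]
tool_rot: [-3.135, -0.014, -0.588]
contact_force: [1.4, -0.1, 1.4]
opening: 0.0303
grip_force: 0.0
top [0.6757 0.022 ] 0.0193
top [ 0.6727 -0.0333] 0.0232
top [ 0.5407 -0.3724] 0.0264
top [ 0.475  -0.3903] 0.0264
top [ 0.4581 -0.3291] 0.0264
top [ 0.3241 -0.5715] 0.0274
top [ 0.3154 -0.6237] 0.0285
side [ 0.5732 -0.0302] 0.0232
time: 17.82
tool_pos: [0.5555, -0.3335, 0.2991]
tool_rot: [-3.141, 0.003, -0.588]
contact_force: [1.2, -1.5, -0.1]
opening: 0.0301
grip_force: 0.0
time: 18.15
tool_pos: [0.5425, -0.3696, 0.2993]
tool_rot: [-3.141, 0.003, -0.589]
contact_force: [0.2, 1.0, 0.4]
opening: 0.0299
grip_force: 0.0
grasp [ 0.5422 -0.3693  0.1403] yaw -0.589 rz 0.0 (mod pi 0.0 ) then d [0.0012 0.0013 0.1023] rows 3
[295 177  44  45 235] [array([ 0.5426, -0.3711]), np.float64(0.0182), np.float64(0.0001)]
[367 232  35  11 247] [array([ 0.4843, -0.3958]), np.float64(0.0103), np.float64(0.0034)]
[309 306  13  17 163] [array([ 0.459 , -0.3154]), np.float64(0.0082), np.float64(0.0013)]
[340 306  14  16 144] [array([ 0.4465, -0.3348]), np.float64(0.0071), np.float64(0.0018)]
```

```bash
python3 drive.py '[[0.001,0.0013,0.035,0,0,0],[0,0,0.035,0,0,0],[0,0,0.02,0,0,0],[0,0,0.0115,0,0,0],[0,0,0,0,0,0],[0,0,0,0,0,0],[0,0,0,0,0,0]]'; python3 drive.py '[[0,0,0,0,0,0],[0,0,0,0,0,0],[0,0,0,0,0,0],[0,0,0,0,0,0]]' 0 30;  python3 drive.py '[[0,0,-0.03,0,0,0],[0,0,-0.04,0,0,0],[0,0,-0.035,0,0,0],[0,0,0,0,0,0]]'; python3 drive.py '[[-0.0198,-0.0354,0,0,0,0],[-0.0198,-0.0354,0,0,0,0],[-0.0198,-0.0354,0,0,0,0],[-0.0198,-0.0354,0,0,0,0],[-0.0198,-0.0354,0,0,0,0],[-0.0198,-0.0354,0,0,0,0],[-0.0198,-0.0354,0,0,0,0],[-0.0198,-0.0354,0,0,0,0]]';python3 drive.py '[[-0.0198,-0.0354,0,0,0,0],[-0.0198,-0.0354,0,0,0,0],[0,0,0,0,0,0],[0,0,0,0,0,0],[0,0,0,0,0,0],[0,0,0,0,0,0]]'; python3 -c "
from h import *
need(.5736,.0333,.0405)"
```

```text
time: 18.78
tool_pos: [0.5437, -0.3714, 0.201]
tool_rot: [3.141, -0.003, -0.587]
contact_force: [-0.0, 0.2, -0.2]
opening: 0.0301
grip_force: 0.0
time: 19.12
tool_pos: [0.5431, -0.3718, 0.2004]
tool_rot: [3.141, -0.002, -0.588]
contact_force: [-0.1, 0.7, 5.9]
opening: 0.015
grip_force: 30.0
time: 19.45
tool_pos: [0.544, -0.3726, 0.3127]
tool_rot: [3.14, -0.014, -0.588]
contact_force: [1.8, -1.1, 0.5]
opening: 0.0156
grip_force: 30.0
time: 20.12
tool_pos: [0.5679, -0.0463, 0.3041]
tool_rot: [3.142, -0.0, -0.589]
contact_force: [1.2, 0.4, -1.0]
opening: 0.0154
grip_force: 30.0
time: 20.62
tool_pos: [0.5745, 0.0316, 0.3041]
tool_rot: [3.141, -0.0, -0.59]
contact_force: [-0.0, -0.2, -0.8]
opening: 0.0151
grip_force: 30.0
grasp [0.5745 0.0315 0.1451] yaw -0.59 rz 0.0 (mod pi 0.0 ) then d [-0.0017 -0.001   0.1046] rows 3
```

```bash
python3 drive.py '[[-0.0015,-0.001,0.035,0,0,0],[0,0,0.035,0,0,0],[0,0,0.02,0,0,0],[0,0,0.014,0,0,0],[0,0,0,0,0,0],[0,0,0,0,0,0],[0,0,0,0,0,0]]'; python3 drive.py '[[0,0,0,0,0,0],[0,0,0,0,0,0],[0,0,0,0,0,0]]' 0.03;  python3 drive.py '[[0,0,-0.02,0,0,0],[0,0,-0.04,0,0,0],[0,0,-0.04,0,0,0],[0,0,0,0,0,0]]'; for i in 1 2; do python3 drive.py '[[0,0,0,0,0,-0.125],[0,0,0,0,0,-0.125],[0,0,0,0,0,-0.125],[0,0,0,0,0,-0.125],[0,0,0,0,0,-0.125],[0,0,0,0,0,-0.125],[0,0,0,0,0,-0.125],[0,0,0,0,0,-0.125]]'; done;  python3 drive.py '[[-0.0368,-0.009,0,0,0,-0.0924],[0,0,0,0,0,0],[0,0,0,0,0,0],[0,0,0,0,0,0]]'; python3 drive.py '[[-0.0368,-0.009,0,0,0,0],[-0.0368,-0.009,0,0,0,0],[-0.0368,-0.009,0,0,0,0],[-0.0368,-0.009,0,0,0,0],[0,0,0,0,0,0],[0,0,0,0,0,0]]'; python3 -c "
from h import *
c=shot('wrist','w7')
need(.4597,-.3277,.038,1.505)
"
```

```text
time: 21.2
tool_pos: [0.574, 0.0331, 0.2003]
tool_rot: [3.142, -0.0, -0.59]
contact_force: [-0.7, 0.3, -0.7]
opening: 0.0152
grip_force: 30.0
time: 21.45
tool_pos: [0.574, 0.0342, 0.2006]
tool_rot: [-3.141, -0.001, -0.589]
contact_force: [0.2, 0.7, -0.5]
opening: 0.0283
grip_force: 0.0
time: 21.78
tool_pos: [0.5758, 0.0345, 0.3083]
tool_rot: [-3.135, -0.012, -0.588]
contact_force: [1.2, 0.2, -0.2]
opening: 0.0301
grip_force: 0.0
time: 22.45
tool_pos: [0.5738, 0.0345, 0.3004]
tool_rot: [3.141, -0.001, 0.418]
contact_force: [0.6, 1.2, 0.4]
opening: 0.0301
grip_force: 0.0
time: 23.12
tool_pos: [0.5738, 0.0345, 0.3003]
tool_rot: [3.141, 0.0, 1.418]
contact_force: [0.3, 0.7, -0.4]
opening: 0.0302
grip_force: 0.0
time: 23.45
tool_pos: [0.5593, -0.0005, 0.3005]
tool_rot: [3.141, -0.0, 1.502]
contact_force: [0.7, -0.3, 0.8]
opening: 0.0302
grip_force: 0.0
time: 23.95
tool_pos: [0.5134, -0.1461, 0.3003]
tool_rot: [3.141, 0.0, 1.5]
contact_force: [-0.5, -0.4, 0.1]
opening: 0.0302
grip_force: 0.0
grasp [ 0.5138 -0.1448  0.1413] yaw 1.502 rz -0.003 (mod pi -0.003 ) then d [-0.186  -0.0419  0.1033] rows 6
```

View pics/w7.png

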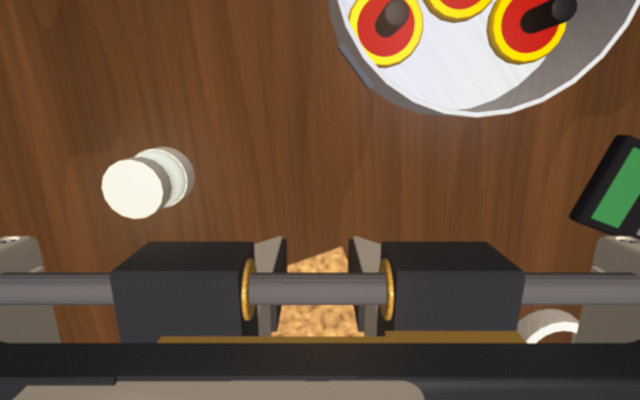

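w7 shows the placed discs at about (385,25) and (527,28), lying flat, with the near slot free around (450,70). On to F.

```bash
python3 drive.py '[[-0.031,-0.007,0,0,0,0],[-0.031,-0.007,0,0,0,0],[-0.031,-0.007,0,0,0,0],[-0.031,-0.007,0,0,0,0],[-0.031,-0.007,0,0,0,0],[-0.031,-0.007,0,0,0,0],[0,0,0,0,0,0],[0,0,0,0,0,0]]'; python3 drive.py '[[0,0,0,0,0,0],[0,0,0,0,0,0]]'; python3 -c "
from h import *
need(.4597,-.3277,.038,1.505)
c=shot('wrist')
for ce,a,mm,st in blobs(mask(c,'red'),80): print(st,[np.round(k,4) for k in circ(c,mm,.016)])
c=shot('top')
for ce,a,mm,st in blobs(colour(c,150),60):
    k=circ(c,mm,.012)
    if .013<k[1]<.03 and k[0][1]<.1: print(k[0].round(4),k[1].round(4))
"
```

```text
time: 24.67
tool_pos: [0.4597, -0.3276, 0.3]
tool_rot: [3.141, -0.0, 1.503]
contact_force: [0.7, 0.1, 0.2]
opening: 0.0299
grip_force: 0.0
time: 24.83
tool_pos: [0.4601, -0.3259, 0.3002]
tool_rot: [-3.141, -0.001, 1.506]
contact_force: [-0.4, 0.7, -0.1]
opening: 0.0299
grip_force: 0.0
grasp [ 0.46   -0.3258  0.1412] yaw 1.506 rz 0.001 (mod pi 0.001 ) then d [-0.0019 -0.0002  0.1032] rows 3
[293 185  17  40 154] [array([ 0.4587, -0.3281]), np.float64(0.018), np.float64(0.0001)]
[320 253  28  19 368] [array([ 0.471 , -0.3814]), np.float64(0.0107), np.float64(0.0023)]
[0.6712 0.0251] 0.0235
[ 0.6656 -0.0309] 0.0238
[ 0.6756 -0.8684] 0.028
[0.6168 0.0016] 0.0227
[0.571  0.0355] 0.0207
[ 0.5661 -0.0258] 0.023
[ 0.458 -0.329] 0.0264
[ 0.3235 -0.5715] 0.0271
[ 0.3154 -0.6237] 0.0285
```

```bash
python3 drive.py '[[-0.002,-0.0005,0.035,0,0,0],[0,0,0.035,0,0,0],[0,0,0.02,0,0,0],[0,0,0.0125,0,0,0],[0,0,0,0,0,0],[0,0,0,0,0,0],[0,0,0,0,0,0]]'; python3 drive.py '[[0,0,0,0,0,0],[0,0,0,0,0,0],[0,0,0,0,0,0],[0,0,0,0,0,0]]' 0 30;  python3 drive.py '[[0,0,-0.03,0,0,0],[0,0,-0.04,0,0,0],[0,0,-0.035,0,0,0],[0,0,0,0,0,0]]'; python3 drive.py '[[0.0353,0.0175,0,0,0,0],[0.0353,0.0175,0,0,0,0],[0.0353,0.0175,0,0,0,0],[0.0353,0.0175,0,0,0,0],[0.0353,0.0175,0,0,0,0],[0.0353,0.0175,0,0,0,0],[0.0353,0.0175,0,0,0,0],[0.0353,0.0175,0,0,0,0]]';python3 drive.py '[[0,0,0,0,0,0],[0,0,0,0,0,0],[0,0,0,0,0,0],[0,0,0,0,0,0]]'; python3 -c "
from h import *
need(.6172,-.0553,.0405)
shot('side','s2');c=shot('wrist','w8')
cv2.imwrite('pics/w8c.png',np.hstack([load('s2')['image'][100:300,230:480,::-1],c['image'][50:250,150:550,::-1]]))"
```

```text
time: 25.52
tool_pos: [0.459, -0.3293, 0.1982]
tool_rot: [3.141, 0.001, 1.505]
contact_force: [0.9, 0.1, 0.7]
opening: 0.03
grip_force: 0.0
time: 25.85
tool_pos: [0.4587, -0.3297, 0.1983]
tool_rot: [3.141, 0.001, 1.504]
contact_force: [0.5, -0.1, 3.0]
opening: 0.0153
grip_force: 30.0
time: 26.18
tool_pos: [0.4597, -0.3308, 0.3099]
tool_rot: [3.132, 0.008, 1.504]
contact_force: [1.2, -1.4, -0.5]
opening: 0.0153
grip_force: 30.0
time: 26.85
tool_pos: [0.6175, -0.0554, 0.3022]
tool_rot: [-3.141, 0.0, 1.504]
contact_force: [1.3, -1.1, -1.4]
opening: 0.0156
grip_force: 30.0
time: 27.18
tool_pos: [0.6165, -0.0584, 0.3024]
tool_rot: [-3.141, 0.0, 1.503]
contact_force: [-0.2, 0.1, -1.2]
opening: 0.0152
grip_force: 30.0
grasp [ 0.6163 -0.0584  0.1434] yaw 1.503 rz 0.0 (mod pi 0.0 ) then d [0.0031 0.0007 0.1029] rows 3
```

View pics/w8c.png

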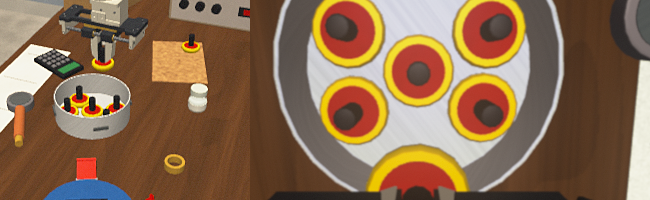

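The crop shows five discs flat in the tin and the sixth held over its gap. I measure them before lowering.

```bash
python3 - <<'E'
from h import *
c=load("w8"); ctr=np.array([.621,.0013])
for ce,a,mm,st in blobs(colour(c,110),300):
    k=circ(c,mm,.012)
    if .02<k[1]<.03: d=k[0]-ctr; print(st[:2],k[0].round(4),k[1].round(4),"r",np.hypot(*d).round(4),"ang",np.degrees(np.arctan2(d[1],d[0])).round(1))
E
```

```text
[211  42] [0.5715 0.0345] 0.0266 r 0.0596 ang 146.1
[353  42] [0.6751 0.0273] 0.0266 r 0.06 ang 25.6
[284  85] [0.6211 0.0016] 0.0263 r 0.0003 ang 77.6
[348 123] [ 0.6689 -0.0296] 0.0265 r 0.057 ang -32.8
[220 126] [ 0.5689 -0.025 ] 0.0266 r 0.0584 ang -153.3
```

```bash
python3 drive.py '[[0.002,0.0007,0.035,0,0,0],[0,0,0.035,0,0,0],[0,0,0.02,0,0,0],[0,0,0.0125,0,0,0],[0,0,0,0,0,0],[0,0,0,0,0,0],[0,0,0,0,0,0]]'; python3 drive.py '[[0,0,0,0,0,0],[0,0,0,0,0,0],[0,0,0,0,0,0]]' 0.03;  python3 drive.py '[[0,0,-0.02,0,0,0],[0,0,-0.04,0,0,0],[0,0,-0.04,0,0,0],[0,0,0,0,0,0],[0,0,0,0,0,0]]'; python3 -c "
from h import *
need(.476,-.3895,.14)
c=shot('top')
for ce,a,mm,st in blobs(colour(c,150),60):
    k=circ(c,mm,.012)
    if .013<k[1]<.03 and k[0][1]<.1: print(k[0].round(4),k[1].round(4))
"
```

```text
time: 27.87
tool_pos: [0.6181, -0.056, 0.201]
tool_rot: [3.14, 0.0, 1.503]
contact_force: [0.4, 0.5, -0.1]
opening: 0.0154
grip_force: 30.0
time: 28.12
tool_pos: [0.618, -0.0554, 0.2009]
tool_rot: [3.14, 0.0, 1.504]
contact_force: [-0.1, 0.1, -0.0]
opening: 0.0284
grip_force: 0.0
time: 28.53
tool_pos: [0.6184, -0.0553, 0.3036]
tool_rot: [3.135, 0.001, 1.504]
contact_force: [-0.8, 0.5, -0.8]
opening: 0.0298
grip_force: 0.0
grasp [ 0.6195 -0.0556  0.1446] yaw 1.504 rz 0.0 (mod pi 0.0 ) then d [-0.3427 -0.121   0.0046] rows 9
[ 0.4749 -0.3902] 0.0263
[ 0.3241 -0.5715] 0.0274
[ 0.3154 -0.6237] 0.0285
```

```bash
python3 drive.py '[[-0.038,-0.0134,0,0,0,0],[-0.038,-0.0134,0,0,0,0],[-0.038,-0.0134,0,0,0,0],[-0.038,-0.0134,0,0,0,0],[-0.038,-0.0134,0,0,0,0],[-0.038,-0.0134,0,0,0,0],[-0.038,-0.0134,0,0,0,0],[-0.038,-0.0134,0,0,0,0]]'; python3 drive.py '[[-0.038,-0.0134,0,0,0,0],[0,0,0.02,0,0,0],[0,0,0.02,0,0,0],[0,0,0,0,0,0],[0,0,0,0,0,0]]'; python3 -c "
from h import *
need(.476,-.3895,.038)
c=shot('wrist')
for ce,a,mm,st in blobs(mask(c,'red'),80): print(st,[np.round(k,4) for k in circ(c,mm,.016)])
"
```

```text
time: 29.25
tool_pos: [0.4892, -0.3528, 0.2985]
tool_rot: [-3.139, -0.002, 1.504]
contact_force: [0.1, -0.7, 0.3]
opening: 0.0297
grip_force: 0.0
time: 29.67
tool_pos: [0.4742, -0.3881, 0.2581]
tool_rot: [-3.138, -0.003, 1.504]
contact_force: [0.5, 0.1, 0.3]
opening: 0.03
grip_force: 0.0
grasp [ 0.4736 -0.3875  0.0991] yaw 1.504 rz 0.0 (mod pi 0.0 ) then d [-0.0018  0.0025  0.0611] rows 2
[294 194  23  50 501] [array([ 0.4746, -0.3897]), np.float64(0.0172), np.float64(0.001)]
[335 210  15  33 211] [array([ 0.4862, -0.3938]), np.float64(0.0104), np.float64(0.0032)]
```

```bash
python3 drive.py '[[-0.0018,0.0022,0.03,0,0,0],[0,0,0.02,0,0,0],[0,0,0.0105,0,0,0],[0,0,0,0,0,0],[0,0,0,0,0,0],[0,0,0,0,0,0]]'; python3 drive.py '[[0,0,0,0,0,0],[0,0,0,0,0,0],[0,0,0,0,0,0],[0,0,0,0,0,0]]' 0 30;  python3 drive.py '[[0,0,-0.03,0,0,0],[0,0,-0.04,0,0,0],[0,0,-0.035,0,0,0],[0,0,0,0,0,0]]'; python3 drive.py '[[0.0381,0.0099,0,0,0,0],[0.0381,0.0099,0,0,0,0],[0.0381,0.0099,0,0,0,0],[0.0381,0.0099,0,0,0,0],[0.0381,0.0099,0,0,0,0],[0.0381,0.0099,0,0,0,0],[0.0381,0.0099,0,0,0,0],[0.0381,0.0099,0,0,0,0]]';python3 drive.py '[[0.0381,0.0099,0,0,0,0],[0.0381,0.0099,0,0,0,0],[0.0381,0.0099,0,0,0,0],[0.0381,0.0099,0,0,0,0],[0,0,0,0,0,0],[0,0,0,0,0,0],[0,0,0,0,0,0],[0,0,0,0,0,0]]'; python3 -c "
from h import *
need(.6248,.0585,.0405)"
```

```text
time: 30.22
tool_pos: [0.4774, -0.3907, 0.2014]
tool_rot: [3.14, 0.002, 1.505]
contact_force: [0.1, 0.3, -0.0]
opening: 0.0299
grip_force: 0.0
time: 30.55
tool_pos: [0.4769, -0.3907, 0.2007]
tool_rot: [3.141, 0.001, 1.504]
contact_force: [-0.4, 0.3, 4.0]
opening: 0.0152
grip_force: 30.0
time: 30.88
tool_pos: [0.478, -0.3916, 0.3125]
tool_rot: [3.132, 0.009, 1.504]
contact_force: [1.6, -1.7, -0.3]
opening: 0.0151
grip_force: 30.0
time: 31.55
tool_pos: [0.5763, -0.0897, 0.3046]
tool_rot: [-3.142, 0.0, 1.504]
contact_force: [1.2, -0.2, -0.5]
opening: 0.0155
grip_force: 30.0
time: 32.22
tool_pos: [0.6255, 0.0567, 0.3045]
tool_rot: [-3.141, 0.0, 1.503]
contact_force: [0.0, -0.1, -1.3]
opening: 0.015
grip_force: 30.0
grasp [0.6254 0.0566 0.1455] yaw 1.503 rz 0.0 (mod pi 0.0 ) then d [ 0.0019 -0.0007  0.105 ] rows 3
```

```bash
python3 drive.py '[[0.001,-0.0005,0.035,0,0,0],[0,0,0.035,0,0,0],[0,0,0.02,0,0,0],[0,0,0.0145,0,0,0],[0,0,0,0,0,0],[0,0,0,0,0,0],[0,0,0,0,0,0]]'; python3 drive.py '[[0,0,0,0,0,0],[0,0,0,0,0,0],[0,0,0,0,0,0]]' 0.03;  python3 drive.py '[[0,0,-0.02,0,0,0],[0,0,-0.04,0,0,0],[0,0,-0.04,0,0,0],[-0.03,0,-0.02,0,0,0],[-0.03,0,-0.02,0,0,0],[-0.03,0,0,0,0,0],[-0.03,0,0,0,0,0]]';python3 drive.py '[[0,0,0,0,0,0],[0,0,0,0,0,0],[0,0,0,0,0,0]]'; python3 - <<'E'
from h import *
c=shot('wrist','w9'); ctr=np.array([.621,.0013])
for ce,a,mm,st in blobs(colour(c,110),200):
    k=circ(c,mm,.012)
    d=k[0]-ctr; print(st[:4],k[0].round(4),k[1].round(4),"r",np.hypot(*d).round(4),"ang",np.degrees(np.arctan2(d[1],d[0])).round(1))
E
```

```text
time: 32.8
tool_pos: [0.6254, 0.0575, 0.2005]
tool_rot: [3.141, 0.0, 1.502]
contact_force: [0.4, 0.2, -0.1]
opening: 0.0155
grip_force: 30.0
time: 33.05
tool_pos: [0.6255, 0.0586, 0.2008]
tool_rot: [3.141, 0.0, 1.504]
contact_force: [0.1, 0.1, 0.4]
opening: 0.0285
grip_force: 0.0
time: 33.63
tool_pos: [0.6173, -0.0619, 0.3426]
tool_rot: [3.137, 0.001, 1.505]
contact_force: [0.2, 1.1, -0.5]
opening: 0.0302
grip_force: 0.0
time: 33.88
tool_pos: [0.6173, -0.0605, 0.3403]
tool_rot: [3.142, -0.0, 1.504]
contact_force: [-0.6, 0.5, 0.4]
opening: 0.03
grip_force: 0.0
[ 0  0 42 30] [0.388  0.1052] 0.0187 r 0.2551 ang 156.0
[286   8  65  71] [0.626  0.0599] 0.0264 r 0.0588 ang 85.1
[224  48  64  66] [0.5716 0.0345] 0.0265 r 0.0595 ang 146.1
[347  48  65  67] [0.6751 0.0273] 0.0265 r 0.06 ang 25.7
[287  86  61  63] [0.621  0.0016] 0.0262 r 0.0003 ang 81.9
[344 120  60  60] [ 0.6688 -0.0296] 0.0264 r 0.057 ang -32.9
[230 122  61  60] [ 0.5689 -0.025 ] 0.0265 r 0.0583 ang -153.2
[290 152  58  58] [ 0.6188 -0.0541] 0.0264 r 0.0554 ang -92.3
```

View pics/w9.png

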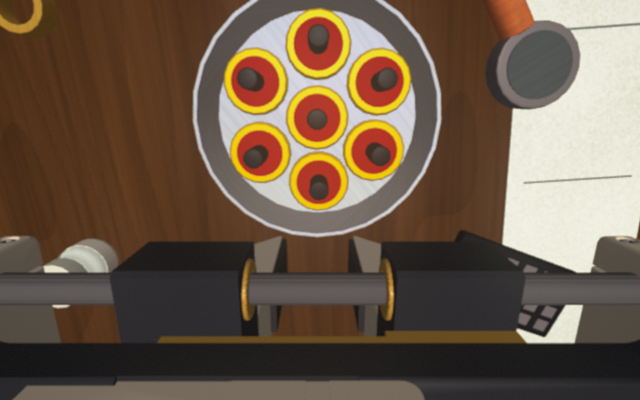

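All seven discs lie flat in the tin, from (318,44) to (319,180). Next is the lid.

```bash
python3 drive.py '[[0.0316,-0.0197,-0.011,0,0,0],[0.0316,-0.0197,-0.011,0,0,0],[0.0316,-0.0197,-0.011,0,0,0],[0.0316,-0.0197,-0.011,0,0,0],[0.0316,-0.0197,-0.011,0,0,0],[0.0316,-0.0197,-0.011,0,0,0],[0.0316,-0.0197,-0.011,0,0,0],[0.0316,-0.0197,-0.011,0,0,0]]' 0.05; python3 drive.py '[[0.0316,-0.0197,-0.011,0,0,0],[0.0316,-0.0197,-0.011,0,0,0]]'; python3 drive.py '[[0,0,0,0,0,0.125],[0,0,0,0,0,0.125],[0,0,0,0,0,0.125],[0,0,0,0,0,0.125],[0,0,0,0,0,0.125],[0,0,0,0,0,0.125],[0,0,0,0,0,0.125],[0,0,0,0,0,0.125]]'; python3 drive.py '[[0,0,0,0,0,0],[0,0,0,0,0,0],[0,0,0,0,0,0]]'; python3 -c "
from h import *
shot('wrist','L1')"; python3 drive.py '[[0.035,0,0,0,0,0],[0.035,0,0,0,0,0],[0,0,0,0,0,0],[0,0,0,0,0,0],[0,0,0,0,0,0]]'; python3 -c "
from h import *
shot('wrist','L2')
cv2.imwrite('pics/L12.png',np.vstack([load(i)['image'][:240,:,::-1] for i in ('L1','L2')]))"
```

```text
time: 34.6
tool_pos: [0.4751, 0.2045, 0.4288]
tool_rot: [-3.142, -0.0, 1.506]
contact_force: [0.5, -0.1, -0.3]
opening: 0.0499
grip_force: 0.0
time: 34.77
tool_pos: [0.4398, 0.2701, 0.4508]
tool_rot: [3.142, -0.0, 1.506]
contact_force: [2.2, 0.9, 0.5]
opening: 0.0502
grip_force: 0.0
time: 35.43
tool_pos: [0.441, 0.2687, 0.4501]
tool_rot: [-3.141, 0.0, 0.5]
contact_force: [1.0, -0.0, 1.2]
opening: 0.0502
grip_force: 0.0
time: 35.68
tool_pos: [0.4414, 0.2681, 0.4502]
tool_rot: [-3.142, 0.0, 0.509]
contact_force: [0.0, -0.1, -0.4]
opening: 0.0503
grip_force: 0.0
time: 36.15
tool_pos: [0.5029, 0.3014, 0.4497]
tool_rot: [-3.142, 0.001, 0.506]
contact_force: [-0.6, 0.4, 0.6]
opening: 0.0499
grip_force: 0.0
```

View pics/L12.png

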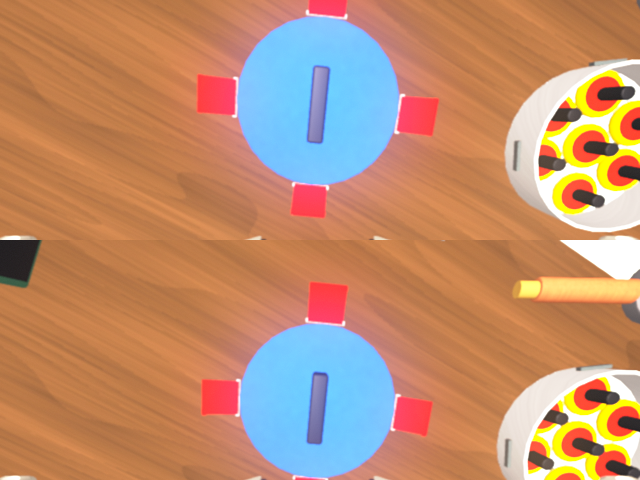

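```bash
python3 - <<'E'
from h import *
L=[load("L1"),load("L2")]; obs=[];bar=[]
for n,c in zip("12",L):
    hsv=cv2.cvtColor(c["image"],cv2.COLOR_RGB2HSV).astype(int); h,s,v=hsv[...,0],hsv[...,1],hsv[...,2]
    print(n,"px",hsv[100,280],hsv[100,318],hsv[130,316])
    b=((h>95)&(h<118)&(s>110)&(v>140)).astype(np.uint8)
    ce,a,mm,st=max(blobs(b,3000),key=lambda r:r[1]); k=circ(c,mm,.013); print("flange",st,[np.round(i,4) for i in k]); obs.append((c,hull_ellipse(mm)[0]))
    hull=np.zeros(mm.shape,np.uint8); cv2.fillConvexPoly(hull,cv2.convexHull(np.argwhere(mm)[:,::-1].astype(np.int32)),1); hull=cv2.erode(hull,np.ones((9,9)))
    d=(hull>0)&(v<170)&~mm
    ce,a,bm,st=max(blobs(d.astype(np.uint8),100),key=lambda r:r[1]); q=np.array([onz(c,p[::-1],.047)[:2] for p in np.argwhere(bm)],np.float32); r=cv2.minAreaRect(q*1000); print("bar",st,np.round(r[0],1),np.round(r[1],1),r[2]); bar.append((c,cv2.minAreaRect(np.argwhere(bm)[:,::-1].astype(np.float32))[0]))
    ctr=k[0]
    red=((h<5)|(h>174))&(s>180)&(v>150)
    for ce,a,m,st in blobs(red.astype(np.uint8),300):
        if st[1]<3 or st[1]+st[3]>238: continue
        p=onz(c,ce,.02)[:2]; print("clip",st,p.round(4),np.degrees(np.arctan2(*(p-ctr)[::-1])).round(1))
print("flange tri",tri(obs)); print("bar tri",tri(bar))
ctr=np.array([.621,.0013])
for uv in ((516.5,155),(608,62.5)):
    o,d=ray(L[0],uv); q=o[:2]-ctr;a=d[:2]@d[:2];b=2*q@d[:2];cc=q@q-.092**2; p=o+(-b-np.sqrt(max(0,b*b-4*a*cc)))/2/a*d; print("catch",p.round(4),np.degrees(np.arctan2(p[1]-ctr[1],p[0]-ctr[0])).round(1))
E
```

```text
1 px [101 138 255] [122  66 197] [121  71 183]
flange [  238    18   160   166 19946] [array([0.5059, 0.303 ]), np.float64(0.0926), np.float64(0.0003)]Traceback (most recent call last):
  File "<stdin>", line 10, in <module>
ValueError: max() iterable argument is empty
```

```bash
cat > lid.py <<'E'
from h import *
L=[load("L1"),load("L2")]; obs=[];bar=[]
for n,c in zip("12",L):
    hsv=cv2.cvtColor(c["image"],cv2.COLOR_RGB2HSV).astype(int); h,s,v=hsv[...,0],hsv[...,1],hsv[...,2]
    b=((h>95)&(h<118)&(s>110)&(v>140)).astype(np.uint8)
    ce,a,mm,st=max(blobs(b,3000),key=lambda r:r[1]); k=circ(c,mm,.013); print("flange",st,[np.round(i,4) for i in k]); obs.append((c,hull_ellipse(mm)[0]))
    hull=np.zeros(mm.shape,np.uint8); cv2.fillConvexPoly(hull,cv2.convexHull(np.argwhere(mm)[:,::-1].astype(np.int32)),1); hull=cv2.erode(hull,np.ones((15,15)))
    d=(hull>0)&((s<100)|(v<120))
    ce,a,bm,st=max(blobs(d.astype(np.uint8),100),key=lambda r:r[1]); q=np.array([onz(c,p[::-1],.047)[:2] for p in np.argwhere(bm)],np.float32); r=cv2.minAreaRect(q*1000); print("bar",st,np.round(r[0],1),np.round(r[1],1),r[2]); bar.append((c,cv2.minAreaRect(np.argwhere(bm)[:,::-1].astype(np.float32))[0]))
    ctr=k[0]
    red=((h<5)|(h>174))&(s>180)&(v>150)
    for ce,a,m,st in blobs(red.astype(np.uint8),300):
        if st[1]<3 or st[1]+st[3]>238 or st[0]>450: continue
        p=onz(c,ce,.02)[:2]; print("clip",st,p.round(4),np.degrees(np.arctan2(*(p-ctr)[::-1])).round(1))
print("flange tri",tri(obs)); print("bar tri",tri(bar))
ctr=np.array([.621,.0013])
for uv in ((516.5,155),(608,62.5)):
    o,d=ray(L[0],uv); q=o[:2]-ctr;a=d[:2]@d[:2];b=2*q@d[:2];cc=q@q-.092**2; p=o+(-b-np.sqrt(max(0,b*b-4*a*cc)))/2/a*d; print("catch",p.round(4),np.degrees(np.arctan2(p[1]-ctr[1],p[0]-ctr[0])).round(1))
E
python3 lid.py
```

```text
flange [  238    18   160   166 19946] [array([0.5059, 0.303 ]), np.float64(0.0926), np.float64(0.0003)]
bar [ 308   67   20   75 1009] [505.8 303.3] [76.5 14.4] 23.52083969116211
clip [ 197   75   33   39 1055] [0.4584 0.4125] 113.4
clip [ 401   98   37   37 1056] [0.5533 0.1957] -66.2
clip [292 187  33  30 829] [0.401  0.2572] -156.4
flange [  241    85   153   152 17501] [array([0.506 , 0.3032]), np.float64(0.0926), np.float64(0.0003)]
bar [308 135  19  68 873] [506.2 303.5] [76.4 14.4] 23.65142059326172
clip [ 309   42   39   38 1144] [0.6147 0.3506] 23.6
clip [ 202  140   35   35 1130] [0.4593 0.4097] 113.7
clip [ 394  158   38   38 1058] [0.5516 0.1974] -66.7
flange tri (array([0.51075696, 0.3057462 , 0.01294497]), np.float64(1.537455048287773e-05))
bar tri (array([0.50677393, 0.30370169, 0.04478356]), np.float64(0.00012813560364195945))
catch [0.569  0.0772 0.0313] 124.4
catch [0.6837 0.0686 0.0566] 47.1
```

Lid at (0.506, 0.303), yaw 0.411, with bar top z about 45 mm and flange z about 13 mm, which agree with the text. Tin yaw is about 0.616.

```bash
python3 drive.py '[[0,0,0.035,0,0,0.095],[0,0,0.04,0,0,0],[0,0,0.04,0,0,0],[0,0,0.04,0,0,0],[0,0,0,0,0,0],[0,0,0,0,0,0]]' 0.05; python3 -c "
from h import *
need(.506,.3032,.036,.411)"
```

```text
time: 36.7
tool_pos: [0.5024, 0.301, 0.2949]
tool_rot: [3.142, 0.003, 0.41]
contact_force: [0.0, 0.5, 1.0]
opening: 0.0495
grip_force: 0.0
grasp [0.5019 0.3008 0.1359] yaw 0.41 rz -0.001 (mod pi -0.001 ) then d [ 0.0047 -0.0006  0.0999] rows 3
```

```bash
python3 drive.py '[[0.0047,-0.0006,0.035,0,0,0],[0,0,0.035,0,0,0],[0,0,0.02,0,0,0],[0,0,0.01,0,0,0],[0,0,0,0,0,0],[0,0,0,0,0,0],[0,0,0,0,0,0]]'; python3 drive.py '[[0,0,0,0,0,0],[0,0,0,0,0,0],[0,0,0,0,0,0],[0,0,0,0,0,0],[0,0,0,0,0,0],[0,0,0,0,0,0]]' 0 60;  python3 drive.py '[[0,0,-0.01,0,0,0],[0,0,-0.02,0,0,0],[0,0,-0.03,0,0,0],[0,0,-0.03,0,0,0],[0,0,-0.02,0,0,0],[0,0,0,0,0,0],[0,0,0,0,0,0],[0,0,0,0,0,0]]'; python3 -c "
from h import *
need(.621,.0013,.15,.616)"
```

```text
time: 37.28
tool_pos: [0.5082, 0.3042, 0.1981]
tool_rot: [3.142, -0.005, 0.409]
contact_force: [-0.6, -0.6, 0.2]
opening: 0.05
grip_force: 0.0
time: 37.78
tool_pos: [0.5072, 0.3038, 0.1953]
tool_rot: [-3.142, -0.0, 0.409]
contact_force: [-0.5, 0.4, 1.5]
opening: 0.0175
grip_force: 60.0
time: 38.45
tool_pos: [0.5065, 0.3034, 0.3033]
tool_rot: [3.141, 0.004, 0.409]
contact_force: [-0.0, -0.6, -5.1]
opening: 0.0174
grip_force: 60.0
grasp [0.506  0.3032 0.1443] yaw 0.409 rz -0.207 (mod pi -0.207 ) then d [-0.0805  0.3129 -0.0057] rows 8
```

```bash
python3 drive.py '[[0,0,-0.005,0,0,-0.1035],[0,0,0,0,0,-0.1035],[0,0,0,0,0,0],[-0.004,0.0156,0,0,0,0],[-0.00805,0.0313,0,0,0,0],[-0.00805,0.0313,0,0,0,0],[-0.00805,0.0313,0,0,0,0],[-0.00805,0.0313,0,0,0,0]]'; python3 drive.py '[[-0.00805,0.0313,0,0,0,0],[-0.00805,0.0313,0,0,0,0],[-0.00805,0.0313,0,0,0,0],[-0.00805,0.0313,0,0,0,0],[-0.00805,0.0313,0,0,0,0],[-0.004,0.0156,0,0,0,0],[0,0,0,0,0,0],[0,0,0,0,0,0]]'; python3 drive.py '[[0,0,0,0,0,0],[0,0,0,0,0,0],[0,0,0,0,0,0]]'; python3 - <<'E'
from h import *
need(.621,.0013,.092,.616)
c=shot('top','t5'); w=shot('wrist','w10'); shot('side','s5')
for n,c in (('top',c),('side',load('s5'))):
    for ce,a,mm,st in blobs(mask(c,'blue'),500): print(n,st,[np.round(i,4) for i in circ(c,mm,.1515-.036+.013)])
cv2.imwrite('pics/m5.png',np.hstack([load('s5')['image'][100:320,200:460,::-1],w['image'][0:220,100:620,::-1]]))
E
```

```text
time: 39.12
tool_pos: [0.5589, 0.1666, 0.3082]
tool_rot: [-3.14, 0.003, 0.613]
contact_force: [0.7, 0.1, -4.7]
opening: 0.0175
grip_force: 60.0
time: 39.78
tool_pos: [0.6222, 0.0011, 0.3084]
tool_rot: [-3.139, 0.002, 0.612]
contact_force: [0.7, 0.7, -6.1]
opening: 0.0178
grip_force: 60.0
time: 40.03
tool_pos: [0.622, 0.0032, 0.31]
tool_rot: [-3.141, 0.0, 0.617]
contact_force: [0.1, 0.3, -6.6]
opening: 0.0176
grip_force: 60.0
grasp [0.6219 0.0032 0.151 ] yaw 0.617 rz 0.001 (mod pi 0.001 ) then d [-0.0019  0.001   0.059 ] rows 2
side [ 280  152   83   45 2184] [array([0.6187, 0.007 ]), np.float64(0.0942), np.float64(0.0012)]
```

View pics/m5.png

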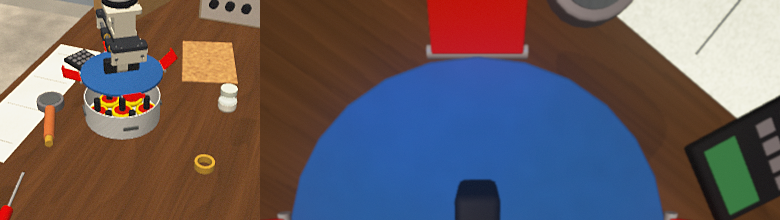

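The lid is held level above the tin. I fit its flange arc in the wrist view as a check.

```bash
python3 - <<'E'
from h import *
c=load('w10'); m=mask(c,'blue'); ce,a,mm,st=max(blobs(m,3000),key=lambda r:r[1])
hull=cv2.convexHull(np.argwhere(mm)[:,::-1].astype(np.int32))[:,0]
hull=np.array([p for p in hull if p[1]<190 and 3<p[0]<636])
q=np.array([onz(c,u,.151-.0363+.013)[:2] for u in hull]); A=np.c_[2*q,np.ones(len(q))]; s=np.linalg.lstsq(A,(q**2).sum(1),rcond=None)[0]; r=np.sqrt(s[2]+s[0]**2+s[1]**2); print(len(q),s[:2],r)
# fixed radius .0937 fit
from scipy.optimize import least_squares
f=least_squares(lambda x:np.linalg.norm(q-x,axis=1)-.0937,[.62,0]); print(f.x,np.abs(f.fun).max())
E
```

```text
38 [0.62094412 0.00174703] 0.0932280244748216
[0.62048121 0.00143669] 0.00044080310767204145
```

```bash
python3 drive.py '[[0,0,0.02,0,0,0],[0,0,0.015,0,0,0],[0,0,0.01,0,0,0],[0,0,0.006,0,0,0],[0,0,0.003,0,0,0],[0,0,0,0,0,0],[0,0,0,0,0,0],[0,0,0,0,0,0]]'; python3 drive.py '[[0,0,0.002,0,0,0],[0,0,0.002,0,0,0],[0,0,0,0,0,0],[0,0,0,0,0,0]]'; python3 -c "
from h import *
need(.621,.0013,.092,.616)"
```

```text
time: 40.85
tool_pos: [0.6227, 0.0019, 0.2571]
tool_rot: [3.14, -0.001, 0.616]
contact_force: [-0.1, 0.3, -4.7]
opening: 0.0177
grip_force: 60.0
time: 41.18
tool_pos: [0.6223, 0.0019, 0.2521]
tool_rot: [-3.142, 0.0, 0.616]
contact_force: [-0.5, -0.5, -5.6]
opening: 0.0176
grip_force: 60.0
grasp [0.6223 0.0019 0.0931] yaw 0.616 rz 0.0 (mod pi 0.0 ) then d [-0.0014 -0.0003  0.0011] rows 1
```

```bash
python3 drive.py '[[0,0,0.001,0,0,0],[0,0,0.001,0,0,0],[0,0,0,0,0,0],[0,0,0,0,0,0]]'; python3 drive.py '[[0,0,0,0,0,0],[0,0,0,0,0,0],[0,0,0,0,0,0],[0,0,0,0,0,0]]' 0.04; python3 drive.py '[[0,0,-0.03,0,0,0],[0,0,-0.04,0,0,0],[0,0,-0.04,0,0,0],[0,0,-0.04,0,0,0],[-0.03,0,-0.04,0,0,0],[-0.03,0,0,0,0,0],[0,0,0,0,0,0],[0,0,0,0,0,0]]'; python3 - <<'E'
from h import *
s=robot.observe(); print(s["tool_pos"])
c=shot('wrist','w11'); sd=shot('side','s6')
hsv=cv2.cvtColor(c["image"],cv2.COLOR_RGB2HSV).astype(int); h,ss,v=hsv[...,0],hsv[...,1],hsv[...,2]
ce,a,mm,st=max(blobs(((h>95)&(h<122)&(ss>110)).astype(np.uint8),3000),key=lambda r:r[1]); k=circ(c,mm,.069); print("lid",st,k)
for ce,a,m,st in blobs((((h<5)|(h>174))&(ss>150)).astype(np.uint8),300):
    p=onz(c,ce,.076)[:2]; print("clip",st,p.round(4),np.degrees(np.arctan2(*(p-k[0])[::-1])).round(1))
cv2.imwrite('pics/m6.png',np.hstack([cv2.resize(sd['image'][130:270,240:420,::-1],(360,280)),c['image'][0:280,100:540,::-1]]))
E
```

```text
time: 41.52
tool_pos: [0.6224, 0.0019, 0.2513]
tool_rot: [3.141, -0.001, 0.616]
contact_force: [-3.9, -0.2, 5.0]
opening: 0.0179
grip_force: 60.0
time: 41.85
tool_pos: [0.6225, 0.0019, 0.2501]
tool_rot: [3.141, -0.0, 0.616]
contact_force: [-0.2, 0.1, 0.9]
opening: 0.038
grip_force: 0.0
time: 42.52
tool_pos: [0.5768, -0.0305, 0.4342]
tool_rot: [3.141, -0.001, 0.615]
contact_force: [0.3, -0.2, -0.2]
opening: 0.0403
grip_force: 0.0
[ 0.57679094 -0.03045227  0.43419928]
lid [  221    20   192   197 28175] (array([0.62156608, 0.00079587]), np.float64(0.09301300854945557), np.float64(0.00018620319160451027))
clip [293   0  48  18 816] [0.7034 0.0587] 35.3
clip [ 413  103   50   46 2009] [ 0.6879 -0.0928] -54.7
clip [ 171  104   50   45 2037] [0.555  0.0951] 125.2
clip [ 297  218   42   39 1571] [ 0.5292 -0.0648] -144.6
```

View pics/m6.png

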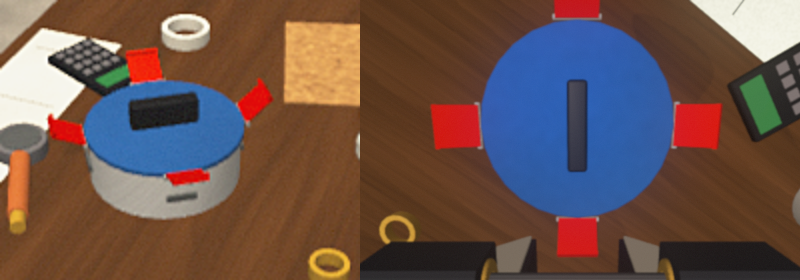

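The lid sits flat at yaw 35.2° with the clips over the catches, and the front catch is directly below a clip. Now clip3, the nearest, with the fingers closed.

```bash
python3 drive.py '[[-0.019,0,0.02,0,0,0],[-0.019,0,0.03,0,0,0],[-0.019,0,0.034,0,0,0],[-0.0185,0,0.034,0,0,0],[0,0,0.018,0,0,0],[0,0,0,0,0,0],[0,0,0,0,0,0],[0,0,0,0,0,0]]' 0 30; python3 - <<'E'
from h import *
need(.5151,-.0739,.139,.614)
E
```

```text
time: 43.28
tool_pos: [0.5172, -0.0733, 0.2984]
tool_rot: [3.14, -0.001, 0.617]
contact_force: [1.0, -0.4, 0.2]
opening: 0.0005
grip_force: 0.0
grasp [ 0.5175 -0.0733  0.1394] yaw 0.617 rz 0.003 (mod pi 0.003 ) then d [-0.0023 -0.0009  0.0004] rows 1
```

```bash
python3 drive.py '[[-0.0043,-0.001,0.024,0,0,0],[0,0,0.024,0,0,0],[0,0,0.01,0,0,0],[0,0,0.009,0,0,0],[0,0,0,0,0,0]]'; python3 drive.py '[[0.0042,0,0.006,0,0,0],[0.0042,0,0.005,0,0,0],[0.004,0,0.002,0,0,0],[0.004,0,0.002,0,0,0],[0.0045,0,0.001,0,0,0],[0.0045,0,0.001,0,0,0],[0,0,0,0,0,0],[0,0,0,0,0,0]]';  python3 - <<'E'
from h import *
s=robot.observe(); p=s["tool_pos"][:2]-np.array([.6213,.001]); print("rc",np.hypot(*p),"force",s["contact_force"].round(1), "radial", (s["contact_force"][:2]@p/np.hypot(*p)).round(1))
E
```

```text
time: 43.7
tool_pos: [0.5122, -0.0749, 0.2301]
tool_rot: [-3.141, 0.0, 0.617]
contact_force: [-1.1, 0.2, -0.5]
opening: 0.0007
grip_force: 0.0
time: 44.37
tool_pos: [0.5323, -0.0606, 0.2138]
tool_rot: [-3.141, 0.002, 0.617]
contact_force: [-4.5, -4.5, 3.1]
opening: 0.0002
grip_force: 2.9
rc 0.10821723314011955 force [-4.5 -4.5  3.1] radial 6.2
```

```bash
python3 drive.py '[[0.0015,0,0,0,0,0],[0,0,0,0,0,0],[0,0,0,0,0,0],[0,0,0,0,0,0]]';  python3 - <<'E'
from h import *
s=robot.observe(); p=s["tool_pos"][:2]-np.array([.6213,.001]); print("rc",np.hypot(*p),"radial", (s["contact_force"][:2]@p/np.hypot(*p)).round(1),(s["tool_pos"][2]-.178).round(4))
c=shot("side","s7"); w=shot("wrist")
E
python3 drive.py '[[-0.02,0,0,0,0,0],[-0.02,0,-0.02,0,0,0],[0,0,-0.04,0,0,0],[0,0,-0.04,0,0,0],[0,0,-0.04,0,0,0],[0,0,-0.04,0,0,0],[0,0,0,0,0,0],[0,0,0,0,0,0]]';  python3 - <<'E'
from h import *
c=shot("side","s8"); w=shot("wrist","w12")
cv2.imwrite('pics/m7.png',np.hstack([cv2.resize(c['image'][130:270,240:420,::-1],(360,280)),w['image'][0:280,100:540,::-1]]))
E
```

```text
time: 44.7
tool_pos: [0.5328, -0.0604, 0.2137]
tool_rot: [-3.141, 0.004, 0.617]
contact_force: [-8.8, -9.7, 6.1]
opening: 0.0002
grip_force: 6.0
rc 0.10770019738184254 radial 12.7 0.0357
time: 45.47
tool_pos: [0.5015, -0.0825, 0.3962]
tool_rot: [3.137, -0.004, 0.616]
contact_force: [-0.4, 0.2, -0.9]
opening: 0.0003
grip_force: 0.0
```

View pics/m7.png

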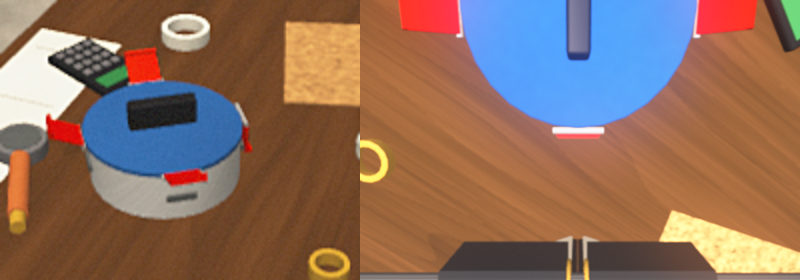

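Clip3 is closed: the top view shows only its lip edge at (578,132). Next is clip1, on the far side.

```bash
python3 drive.py '[[0.0394,0,0,0,0,0],[0.0394,0,0,0,0,0],[0.0394,0,0,0,0,0],[0.0394,0,0,0,0,0],[0.0394,0,0,0,0,0],[0.0394,0,0,0,0,0],[0.0394,0.001,0,0,0,0],[0,0,0,0,0,0]]'; python3 drive.py '[[0,0,0.035,0,0,0],[0,0,0.035,0,0,0],[0,0,0.024,0,0,0],[0,0,0,0,0,0],[0,0,0,0,0,0],[0,0,0,0,0,0]]'; python3 - <<'E'
from h import *
c,s=np.cos(.614),np.sin(.614); need(.6213+.132*c,.001+.132*s,.139,.614)
E
```

```text
time: 46.23
tool_pos: [0.731, 0.0804, 0.3862]
tool_rot: [-3.137, 0.003, 0.62]
contact_force: [0.2, -0.6, -2.0]
opening: 0.0002
grip_force: 0.0
time: 46.73
tool_pos: [0.727, 0.0757, 0.3007]
tool_rot: [3.141, -0.001, 0.616]
contact_force: [0.6, -0.0, 0.7]
opening: 0.0005
grip_force: 0.0
grasp [0.7273 0.0757 0.1417] yaw 0.616 rz 0.002 (mod pi 0.002 ) then d [ 0.0024 -0.      0.0027] rows 1
```

```bash
python3 drive.py '[[0.0024,0,0.026,0,0,0],[0,0,0.024,0,0,0],[0,0,0.01,0,0,0],[0,0,0.009,0,0,0],[0,0,0,0,0,0]]'; python3 drive.py '[[-0.0042,0,0.006,0,0,0],[-0.0042,0,0.005,0,0,0],[-0.004,0,0.002,0,0,0],[-0.004,0,0.002,0,0,0],[-0.0045,0,0.001,0,0,0],[-0.0045,0,0.001,0,0,0],[0,0,0,0,0,0],[0,0,0,0,0,0]]';  python3 - <<'E'
from h import *
s=robot.observe(); p=s["tool_pos"][:2]-np.array([.6213,.001]); print("rc",np.hypot(*p),"radial", (s["contact_force"][:2]@p/np.hypot(*p)).round(1),(s["tool_pos"][2]-.178).round(4))
E
```

```text
time: 47.15
tool_pos: [0.7287, 0.0771, 0.2304]
tool_rot: [3.142, 0.0, 0.616]
contact_force: [-0.5, -0.3, -0.7]
opening: 0.001
grip_force: 0.1
time: 47.82
tool_pos: [0.7092, 0.0632, 0.2155]
tool_rot: [3.139, -0.007, 0.616]
contact_force: [7.7, 5.0, 1.9]
opening: 0.0004
grip_force: 4.6
rc 0.10763179417776919 radial 9.1 0.0375
```

```bash
python3 drive.py '[[-0.0012,0,0,0,0,0],[0,0,0,0,0,0],[0,0,0,0,0,0],[0,0,0,0,0,0]]';  python3 drive.py '[[0.02,0,0,0,0,0],[0.02,0,-0.02,0,0,0],[0,0,-0.04,0,0,0],[0,0,-0.04,0,0,0],[0,0,-0.04,0,0,0],[0,0,-0.04,0,0,0],[0,0,0,0,0,0]]'; python3 drive.py '[[0,0,0,0,0,-0.12],[0,0,0,0,0,-0.12],[0,0,0,0,0,-0.12],[0,0,0,0,0,-0.12],[0,0,0,0,0,-0.12],[0,0,0,0,0,-0.12],[0,0,0,0,0,-0.12],[0,0,0,0,0,-0.12]]'; python3 drive.py '[[0,0,0,0,0,-0.12],[0,0,0,0,0,-0.12],[0,0,0,0,0,-0.12],[0,0,0,0,0,-0.12],[0,0,0,0,0,-0.131],[0,0,0,0,0,0],[0,0,0,0,0,0]]'; python3 drive.py '[[-0.0264,-0.0296,0,0,0,0],[-0.0264,-0.0296,0,0,0,0],[-0.0264,-0.0296,0,0,0,0],[-0.0264,-0.0296,0,0,0,0],[-0.0264,-0.0296,0,0,0,0],[0,0,0,0,0,0],[0,0,0,0,0,0],[0,0,0,0,0,0]]';python3 - <<'E'
from h import *
need(.6973,-.1069,.139,2.185)
E
```

```text
time: 48.15
tool_pos: [0.7088, 0.063, 0.2155]
tool_rot: [3.138, -0.009, 0.616]
contact_force: [12.4, 7.3, -0.0]
opening: 0.0001
grip_force: 6.6
time: 48.73
tool_pos: [0.7395, 0.0847, 0.4046]
tool_rot: [3.132, -0.013, 0.616]
contact_force: [1.3, -0.1, 2.1]
opening: 0.0006
grip_force: 0.0
time: 49.4
tool_pos: [0.7393, 0.0845, 0.3931]
tool_rot: [-3.141, 0.0, 1.582]
contact_force: [-0.4, 0.1, -0.4]
opening: 0.0004
grip_force: 0.0
time: 49.98
tool_pos: [0.7394, 0.0847, 0.3933]
tool_rot: [-3.141, -0.0, 2.177]
contact_force: [0.2, 0.1, -0.1]
opening: 0.0006
grip_force: 0.0
time: 50.65
tool_pos: [0.694, -0.108, 0.3936]
tool_rot: [3.141, -0.0, 2.178]
contact_force: [-0.4, 0.0, 0.2]
opening: 0.0006
grip_force: 0.0
grasp [ 0.694  -0.1079  0.2346] yaw 2.178 rz -0.007 (mod pi -0.007 ) then d [-0.0011  0.0033  0.0956] rows 3
```

```bash
python3 drive.py '[[-0.0011,0.0033,0.035,0,0,-0.007],[0,0,0.035,0,0,0],[0,0,0.025,0,0,0],[0,0,0.024,0,0,0],[0,0,0.024,0,0,0],[0,0,0.01,0,0,0],[0,0,0.009,0,0,0],[0,0,0,0,0,0]]'; python3 drive.py '[[0.0042,0,0.006,0,0,0],[0.0042,0,0.005,0,0,0],[0.004,0,0.002,0,0,0],[0.004,0,0.002,0,0,0],[0.0045,0,0.001,0,0,0],[0.0045,0,0.001,0,0,0],[0,0,0,0,0,0],[0,0,0,0,0,0]]';  python3 - <<'E'
from h import *
s=robot.observe(); p=s["tool_pos"][:2]-np.array([.6213,.001]); print("rc",np.hypot(*p),"radial", (s["contact_force"][:2]@p/np.hypot(*p)).round(1),(s["tool_pos"][2]-.178).round(4))
E
```

```text
time: 51.32
tool_pos: [0.6974, -0.1058, 0.2301]
tool_rot: [-3.14, -0.002, 2.189]
contact_force: [-0.6, -1.3, 0.3]
opening: 0.0003
grip_force: 0.0
time: 51.98
tool_pos: [0.6834, -0.0867, 0.2159]
tool_rot: [3.139, 0.004, 2.188]
contact_force: [5.0, -3.2, 1.7]
opening: 0.0007
grip_force: 2.6
rc 0.10741318088105434 radial 5.5 0.0379
```

```bash
python3 drive.py '[[0.0016,0,0,0,0,0],[0,0,0,0,0,0],[0,0,0,0,0,0],[0,0,0,0,0,0]]';  python3 drive.py '[[-0.02,0,0,0,0,0],[-0.02,0,-0.02,0,0,0],[0,0,-0.04,0,0,0],[0,0,-0.04,0,0,0],[0,0,-0.04,0,0,0],[0,0,-0.04,0,0,0],[0,0,0,0,0,0]]'; python3 drive.py '[[0.0395,0,0,0,0,0],[0.0395,0,0,0,0,0],[0.0395,0,0,0,0,0],[0.0395,0,0,0,0,0],[0.0395,0,0,0,0,0],[0.0395,0,0,0,0,0],[0.0395,0,0,0,0,0],[0,0,0,0,0,0]]';python3 drive.py '[[0,0,0.03,0,0,0],[0,0,0,0,0,0],[0,0,0,0,0,0],[0,0,0,0,0,0]]'; python3 - <<'E'
from h import *
c,s=np.cos(2.185),np.sin(2.185); need(.6213+.132*c,.001+.132*s,.139,2.185)
E
```

```text
time: 52.32
tool_pos: [0.683, -0.0864, 0.2159]
tool_rot: [3.138, 0.007, 2.188]
contact_force: [7.7, -6.1, -0.9]
opening: 0.0003
grip_force: 4.9
time: 52.9
tool_pos: [0.7049, -0.1173, 0.4054]
tool_rot: [3.132, 0.012, 2.188]
contact_force: [2.1, -0.5, 2.3]
opening: 0.0002
grip_force: 0.0
time: 53.57
tool_pos: [0.5406, 0.1128, 0.3948]
tool_rot: [-3.141, -0.003, 2.193]
contact_force: [1.1, -0.5, -0.3]
opening: 0.0003
grip_force: 0.0
time: 53.9
tool_pos: [0.5451, 0.1074, 0.3651]
tool_rot: [-3.141, 0.0, 2.188]
contact_force: [-0.2, -0.1, 0.4]
opening: 0.0004
grip_force: 0.0
grasp [0.5451 0.1074 0.2061] yaw 2.188 rz 0.003 (mod pi 0.003 ) then d [0.0011 0.0009 0.0671] rows 2
```

```bash
python3 drive.py '[[0.0011,0.0009,0.035,0,0,0],[0,0,0.032,0,0,0],[0,0,0.024,0,0,0],[0,0,0.024,0,0,0],[0,0,0.01,0,0,0],[0,0,0.009,0,0,0],[0,0,0,0,0,0]]'; python3 drive.py '[[-0.0042,0,0.006,0,0,0],[-0.0042,0,0.005,0,0,0],[-0.004,0,0.002,0,0,0],[-0.004,0,0.002,0,0,0],[-0.0045,0,0.001,0,0,0],[-0.0045,0,0.001,0,0,0],[0,0,0,0,0,0],[0,0,0,0,0,0]]';  python3 - <<'E'
from h import *
s=robot.observe(); p=s["tool_pos"][:2]-np.array([.6213,.001]); print("rc",np.hypot(*p),"radial", (s["contact_force"][:2]@p/np.hypot(*p)).round(1),(s["tool_pos"][2]-.178).round(4))
E
```

```text
time: 54.48
tool_pos: [0.5452, 0.1089, 0.23]
tool_rot: [-3.141, -0.0, 2.188]
contact_force: [-0.7, -0.0, 0.4]
opening: 0.0002
grip_force: 0.0
time: 55.15
tool_pos: [0.5587, 0.0901, 0.2144]
tool_rot: [-3.141, -0.004, 2.188]
contact_force: [-9.4, 11.7, 10.3]
opening: 0.0006
grip_force: 7.2
rc 0.10886424297024692 radial 15.0 0.0364
```

```bash
python3 drive.py '[[0.02,0,0,0,0,0],[0.02,0,-0.02,0,0,0],[0,0,-0.04,0,0,0],[0,0,-0.04,0,0,0],[0,0,-0.04,0,0,0],[0,0,-0.04,0,0,0],[0,0,-0.02,0,0,0]]'; python3 drive.py '[[-0.035,0,-0.01,0,0,0],[-0.035,0,-0.01,0,0,0],[-0.035,0,-0.01,0,0,0],[-0.035,0,-0.01,0,0,0],[-0.035,0,0,0,0,0],[-0.03,0,0,0,0,0],[0,0,0,0,0,0],[0,0,0,0,0,0]]'; python3 - <<'E'
from h import *
c=shot("side","s9"); w=shot("wrist","w13"); t=shot("top","t9")
cv2.imwrite('pics/m8.png',np.hstack([cv2.resize(c['image'][130:270,240:420,::-1],(360,280)),w['image'][0:280,100:540,::-1]]))
E
```

```text
time: 55.73
tool_pos: [0.5368, 0.1209, 0.4192]
tool_rot: [3.135, 0.005, 2.188]
contact_force: [0.5, 0.5, 0.4]
opening: 0.0005
grip_force: 0.0
time: 56.4
tool_pos: [0.6556, -0.048, 0.4526]
tool_rot: [-3.141, -0.001, 2.185]
contact_force: [-0.7, 0.6, -0.5]
opening: 0.0005
grip_force: 0.0
```

View pics/m8.png

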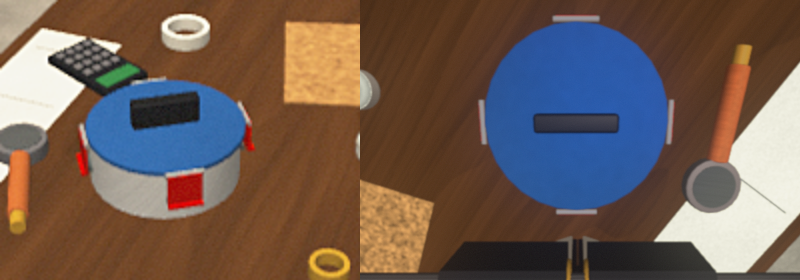

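All four clips lie against the tin: the top view shows only the hinge bars, and the side view shows the front clip hanging flat. Each push met the end stop at 10–15 N. I hand the job in.

```bash
python3 -c "
from cell import robot
print(robot.hand_in())"
```

```text
the job is handed in; nothing more can be done
None
```

All six loose discs are flat in the tin round the middle one, the lid is seated, and all four clips are flipped down; I handed the job in at about 56 s of the 210 s allowed, and hand-in returned no verdict.

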